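Pack the stucco crate, heavy castings lowest, and shut its lid

ROBOT

A 6-joint arm with a two-finger parallel gripper is mounted at the origin on the work surface. World frame = base frame: x ahead of the robot, y to its left, z up, the work surface at z = 0. Lengths are in m, angles in degrees, forces in N, time in s.
With the tool pointing down it reaches from about 0.25 to 0.85 m from the base axis. Payload 12.5 kg.
Tool frame: the origin (TCP) lies between the finger pads; the fingertips stand 25 mm ahead of it and the grasp point (between the pads) lies 6 mm ahead of it; z points along the fingers, y is the line along which they close (so a half turn about z gives the same grasp; the last joint's range is limited). The gripper opens to 93 mm and grips with 3 to 60 N. Pads are 15 mm wide; open, the fingers measure 128 mm over their backs; the gripper's body (75 mm by 188 mm) begins 65 mm behind the grasp point.
Start: joints at [-80.248, 20.094, 94.641, -0, 65.266, -4.847], TCP at [0.139, -0.532, 0.21] pointing down, gripper open.
Joint ranges: [-157.81, 157.81], [-45, 120.19], [0.68, 151.7], [-89.99, 269.99], [4.06, 180], [-164.3, 164.3]. Speed limits (degrees/s): [127.2, 127.2, 159.86, 180, 180, 180].

INTERFACE

Orientations are given as [roll, pitch, yaw] about the fixed x, y, z axes, in that order (R = Rz(yaw) Ry(pitch) Rx(roll)).
In Python, from bench import r gives the robot as it stands.
- The arm moves only by the tool arm_command, never from a script. Its argument "motion" is a list of rows, each an object with "translation": the shift along the tool's x, y, z scaled (see below), a list of three; "rotation": the turn, a rotation vector about the tool's x, y, z scaled (see below), a list of three; "claw": the opening, from 0 (shut) to 1 (fully open). A call has 1 to 20 rows; each row shifts and turns the commanded pose from where the row before left it, along the tool's axes as they then stand; what a row does not reach is not made up. The controller multiplies each number of a shift by 7.5 cm and each number of a turn by 180 degrees. A row lasts 1/10 s, in which the tool goes at most 50 mm and 8.59 degrees, less where a joint would pass 70% of its speed; a pose out of reach is approached as far as the arm can. A call with a number of a shift or a turn outside -1 to 1 is refused whole. A call with a gripper value outside its range is refused whole. The fingers move at their own pace and stop on an object; "squeeze" is the grip in N (left out, the last holds). Time passes only in rows, so rows that do not move let the fingers close. It gives the time, the measured TCP pose, the force, the opening and the grip force at its end, in the units of the state.
- r.observe(): the state, without advancing time (a new reading comes with each control period).
- r.grab_frame(name): name is "side" or "top"; returns a dict with "img" (400x640x3 uint8, red, green, blue), "fx", "fy", "cx", "cy" (pixels), "xyz" and "orientation" of the camera in the world. Camera axes: x right, y up, looking along -z (the intrinsics and any distortion apply to the point x, -y, -z); pixel columns grow to the right and rows downward; lengths in m; the calibration is good to about 2 mm. A picture is of the moment at which its call begins. There is no depth.
- r.close_job(): hands the job in; it is judged then, once.
Trained networks look in the newest picture that a camera, given by its name, has taken for a name from the list of things; names that differ only in an ending like _2 or _b are one class to them, and where a whole thing is asked for, a point or a joint stands for the part that bears it (a point fixed in the world has none). Each returns a list of dicts, best first, with "score" (0 to 1); they miss things now and then, are a little off and sometimes report something else, mostly with a low value. They report only what shows in the picture. A call takes as long as a camera call.
- r.boxes_of(target, camera): "extent" ([left, top, right, bottom] in pixels, round what is visible of it).
- r.spot_point(target, camera): "centre" ([row, column] in pixels: a listed point, or the origin of a listed thing).
The state is a dict: "t": time; "joint_positions": joint angles; "joint_velocities": joint speeds; "joint_efforts": joint torques, N m; "tcp_pos": TCP position; "eef_rot": TCP orientation; "wrist_force": force on the tool from outside, world axes, zero at the start; "ft_torque": the same for the moment, N m; "opening": finger opening in m; "gripper_force": force on a finger pad.
Only numpy, scipy, OpenCV 4.12 (cv2) and the standard library are available. Lean on these libraries where they do the work, as an engineer would, in place of code of your own. Each camera call takes 0.05 s, during which the arm holds its last target. There are 200 camera calls.

TASK

Pack every piece lying on the bench into the plywood crate, heaviest lowest: first all the off-white cornice castings, base down on the crate's floor, then both ochre relief tiles flat, face up, side by side across the tops of the castings, then every cork pad flat and side by side on the tiles. Set each casting and tile down gently instead of letting it fall, shut the lid fully when all is in, and leave the bowl, bottle and spatula alone.

Things in the scene. Friction and masses are not known exactly. Their poses are not given: they have to be found in the camera images.
- crate: Plywood packing crate, fixed to the bench, open at the top: outside 204 x 200 x 96 mm (its x, y, z), walls and floor 8 mm thick, so inside 188 x 184 mm and 88 mm deep. Origin at the centre of its underside on the bench; z up. Its lid is hinged along the rim on its -y side.
- lid (a joint): Angle of the crate's flat plywood lid (204 x 200 mm, 8 mm thick with two 6 mm battens on the outer side; 0.2 kg), in rad: 0 = shut flat on the rim, it starts wide open at about 1.85 to 2.1, limit 2.2. The hinge is stiff by friction (about 0.35 N m), so the lid stays where it is left; it can be swept over from behind and pressed down with about 5 N at its free edge.
- lid_hinge (a point): Middle of the lid's hinge line: on the crate at x = 0, y = -100 mm, z = 96 mm of the crate's frame; the line runs along the crate's x axis, and at angle q the lid's inner face extends 200 mm from it along (y, z) = (cos q, sin q) in the crate's frame.
- lid_edge (a point): Middle of the lid's free edge, on its outer face, 200 mm from the hinge line (fixed to the lid).
- casting1_mid (a point): Heavy cast-stone cornice length, off-white, about 0.5 kg: stepped profile with a base 140 x 44 mm, 18 mm high, and on it a ridge 140 mm long, 26 mm wide and 32 mm high with a flat top (50 mm high in all); bead ornament on the step. The point is its centre, 25 mm above its underside; its x axis runs along its length, z up. May be absent.
- casting2_mid (a point): Heavy cast-stone cornice length, off-white, about 0.5 kg: stepped profile with a base 140 x 44 mm, 18 mm high, and on it a ridge 140 mm long, 26 mm wide and 32 mm high with a flat top (50 mm high in all); bead ornament on the step. The point is its centre, 25 mm above its underside; its x axis runs along its length, z up. May be absent.
- casting3_mid (a point): Heavy cast-stone cornice length, off-white, about 0.5 kg: stepped profile with a base 140 x 44 mm, 18 mm high, and on it a ridge 140 mm long, 26 mm wide and 32 mm high with a flat top (50 mm high in all); bead ornament on the step. The point is its centre, 25 mm above its underside; its x axis runs along its length, z up. May be absent.
- tile1_mid (a point): Plaster relief tile, ochre, about 0.13 kg, flat: 140 x 50 x 12 mm. The point is its centre, 6 mm above its underside; its x axis runs along its length, z out of its ornamented face (up).
- tile2_mid (a point): Plaster relief tile, ochre, about 0.13 kg, flat: 140 x 50 x 12 mm. The point is its centre, 6 mm above its underside; its x axis runs along its length, z out of its ornamented face (up).
- pad1_mid (a point): Light, stiff cork packing pad, dark brown, 25 g, flat: 120 x 46 x 14 mm. The point is its centre, 7 mm above its underside; its x axis runs along its length, z up. May be absent.
- pad2_mid (a point): Light, stiff cork packing pad, dark brown, 25 g, flat: 120 x 46 x 14 mm. The point is its centre, 7 mm above its underside; its x axis runs along its length, z up. May be absent.
- bowl: Bystander: black mixing bowl, 90 mm across and 55 mm high, origin under its centre.
- bottle: Bystander: green bottle, 64 mm across, 170 mm high, origin under its centre.
- spatula: Bystander: plasterer's spatula, 200 mm long, lying on the bench between the crate and the robot.

How it is judged:
By the outcome, as a careful person would: the job done as asked, in the order asked, and still so for the second after the job is handed in, with the robot touching nothing.
Of casting1, casting2, casting3 only 2 to 3 are there at a start; the rules pass over those that are not, and their reading is None.
Of pad1, pad2 only 1 to 2 are there at a start; the rules pass over those that are not, and their reading is None.
At some moment in a run one of casting1, casting2, casting3 may be knocked a few centimetres aside while the robot is not near it.
It also fails if it takes over 210 s, if anything falls off the work surface, if the arm or the gripper's body presses on something with over 40 N, if the wrist force passes 120 N, or if a joint passes its speed limit or range.

## Working session

There is one attempt and no reset: what is moved stays moved. The work goes in short steps, Python scripts to look and compute and a tool call to move; the robot and the scene stay as the last step left them, time stands still between calls to the robot, and variables do not carry over. Pictures are saved under pics/ and viewed, at most 14 in all, crops included, and the job is handed in when it is done.

Besides the shell and the picture viewer there is one more tool, called after ">>>" as name(argument=value, ...) on one line, values as JSON. arm_command: Moves the arm, as the interface text tells. Its arguments: {"type":"object","properties":{"motion":{"type":"array","items":{"type":"object","properties":{"translation":{"type":"array","items":{"type":"number"}},"rotation":{"type":"array","items":{"type":"number"}},"claw":{"type":"number"}}}},"squeeze":{"type":"number"}},"required":["motion"]}

```bash
ls; mkdir -p pics
python3 - <<'E'
from bench import r
import cv2
s=r.observe();print(s)
for n in("top","side"):
    f=r.grab_frame(n);cv2.imwrite(f"pics/{n}0.png",f["img"][:,:,::-1]);print({k:v for k,v in f.items() if k!="img"})
E
```

```text
pics
{'t': 0.0, 'joint_positions': array([-8.02475855e+01,  2.01244352e+01,  9.46774148e+01, -1.57590070e-03,
        6.52647814e+01, -4.85116078e+00]), 'joint_velocities': array([-0.02587503,  0.00684143,  0.03580802, -0.04571752,  0.08727773,
        0.07721296]), 'joint_efforts': array([-1.35293532e-03, -4.97317350e+01, -2.85257775e+01,  6.98238518e-02,
        2.57293938e-02, -1.16915462e-04]), 'tcp_pos': array([ 0.13859203, -0.53188394,  0.20949742]), 'eef_rot': array([-1.79933486e+02, -4.20943175e-03,  1.46042331e+01]), 'wrist_force': array([ 0.18688038, -0.21075239,  0.47704186]), 'ft_torque': array([ 0.00469343, -0.01011592,  0.00350442]), 'gripper_force': 0.0, 'opening': 0.09286565410116422}
{'fx': 484.33114277955553, 'fy': 484.33114277955553, 'cx': 320.7081586158731, 'cy': 201.10179548144035, 'xyz': array([0.44063141, 0.07773847, 1.16693196]), 'orientation': array([  6.34052287,  -1.32746846, -89.67657058])}
{'fx': 416.9441781220789, 'fy': 416.9441781220789, 'cx': 322.0504863477108, 'cy': 201.24589109358547, 'xyz': array([0.32739528, 0.80455767, 0.71668445]), 'orientation': array([ 5.17074941e+01,  1.51091651e-01, -1.62738836e+02])}
```

View pics/top0.png

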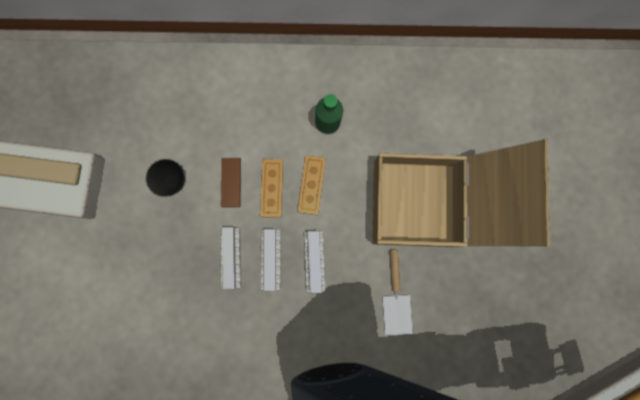

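View pics/side0.png

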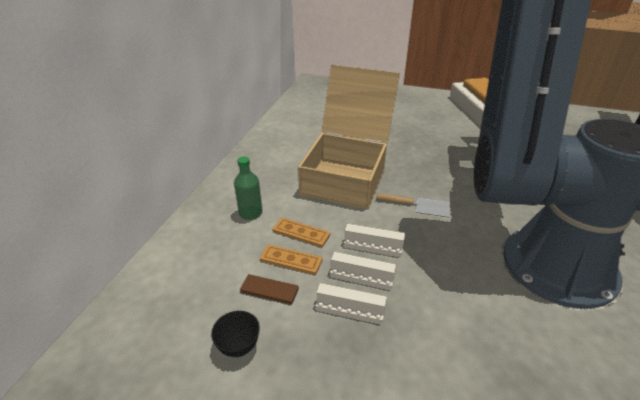

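Top: castings near (230,258), (270,260), (315,261). Tiles are near (271,188) and (311,185), a single pad near (231,182), and the crate near (422,200) with its lid to the right (world −y). The side view shows the same pieces.

```bash
cat > h.py <<'E'
from bench import r
import numpy as np, cv2
from scipy.spatial.transform import Rotation as R
def ray(f,u,v):
    d=R.from_euler('xyz',f["orientation"],degrees=True).as_matrix()@np.array([(u-f["cx"])/f["fx"],-(v-f["cy"])/f["fy"],-1])
    return np.array(f["xyz"]),d
def plane(f,u,v,z):
    o,d=ray(f,u,v); return o+d*(z-o[2])/d[2]
def proj(f,p):
    c=R.from_euler('xyz',f["orientation"],degrees=True).as_matrix().T@(np.atleast_2d(p)-f["xyz"]).T
    return np.c_[f["cx"]+f["fx"]*c[0]/-c[2], f["cy"]-f["fy"]*c[1]/-c[2]]
Z=dict(casting=.025,tile=.006,pad=.007)
HT=dict(casting=.05,tile=.012,pad=.014)
def spots(names,cams=("top","side"),zs=None):
    for c in cams:
        f=r.grab_frame(c)
        for n in names:
            for d in r.spot_point(n,c):
                if d["score"]<.3: continue
                v,u=d["centre"]; z=(zs or {}).get(n,0)
                print(c,n,round(d["score"],2),(round(u,1),round(v,1)),plane(f,u,v,z).round(4))
def rects(f):
    hsv=cv2.cvtColor(f["img"],cv2.COLOR_RGB2HSV)
    m=dict(casting=cv2.inRange(hsv,(0,0,150),(180,35,255)),tile=cv2.inRange(hsv,(8,120,110),(25,255,255)),pad=cv2.inRange(hsv,(0,90,30),(12,255,140)))
    for k,a in m.items():
        a=cv2.morphologyEx(a,cv2.MORPH_CLOSE,np.ones((5,5),np.uint8))
        for c in cv2.findContours(a,cv2.RETR_EXTERNAL,cv2.CHAIN_APPROX_NONE)[0]:
            if cv2.contourArea(c)<300: continue
            w=np.array([plane(f,u,v,HT[k])[:2] for u,v in c[:,0]])
            (x,y),(a1,b1),g=cv2.minAreaRect((w*1000).astype(np.float32))
            if a1<b1: g+=90
            g=(g+90)%180-90
            if max(a1,b1)<200: print("rect",k,(round(x/1000,4),round(y/1000,4)),round(max(a1,b1)),round(min(a1,b1)),"yaw",round(g,1),"px",c[:,0].mean(0).round())
E
python3 - <<'E'
from h import *
zs={"casting1_mid":.025,"tile1_mid":.006,"pad1_mid":.007,"lid_hinge":.096,"crate":0,"lid_edge":.28}
spots(zs,zs=zs)
f=r.grab_frame("top");rects(f)
cv2.imwrite("pics/c1.png",cv2.resize(f["img"][120:270,350:560,::-1],(798,570),interpolation=cv2.INTER_CUBIC))
E
```

```text
top casting1_mid 0.61 (228.8, 258.5) [0.4313 0.2656 0.025 ]
top tile1_mid 0.68 (269.9, 193.6) [0.587  0.1742 0.006 ]
top lid_hinge 0.93 (466.3, 197.5) [ 0.5706 -0.273   0.096 ]
top crate 0.7 (413.1, 202.7) [ 0.5684 -0.1736  0.    ]
top lid_edge 0.66 (550.5, 191.2) [ 0.5615 -0.3715  0.28  ]
side casting1_mid 0.65 (347.7, 300.5) [0.4409 0.2676 0.025 ]
side tile1_mid 0.79 (291.8, 257.7) [0.6007 0.1707 0.006 ]
side lid_hinge 0.9 (352.0, 136.6) [ 0.5692 -0.2697  0.096 ]
side crate 0.78 (338.9, 185.0) [ 0.5743 -0.1492  0.    ]
side lid_edge 0.75 (366.9, 64.7) [ 0.5576 -0.3685  0.28  ]
side lid_edge 0.7 (248.7, 209.0) [0.6023 0.332  0.28  ]
rect casting (0.1432, -0.6227) 122 22 yaw -61.1 px [619. 388.]
rect casting (0.3069, -0.1233) 85 63 yaw 3.5 px [397. 314.]
rect casting (0.426, 0.0664) 139 42 yaw 1.7 px [315. 262.]
rect casting (0.4291, 0.1676) 136 41 yaw 0.9 px [270. 260.]
rect casting (0.4332, 0.2589) 136 41 yaw 1.6 px [230. 258.]
rect tile (0.6005, 0.1706) 136 47 yaw -1.2 px [271. 188.]
rect tile (0.6095, 0.0753) 136 46 yaw -7.7 px [311. 184.]
rect pad (0.6137, 0.2681) 116 41 yaw 1.6 px [231. 182.]
```

View pics/c1.png

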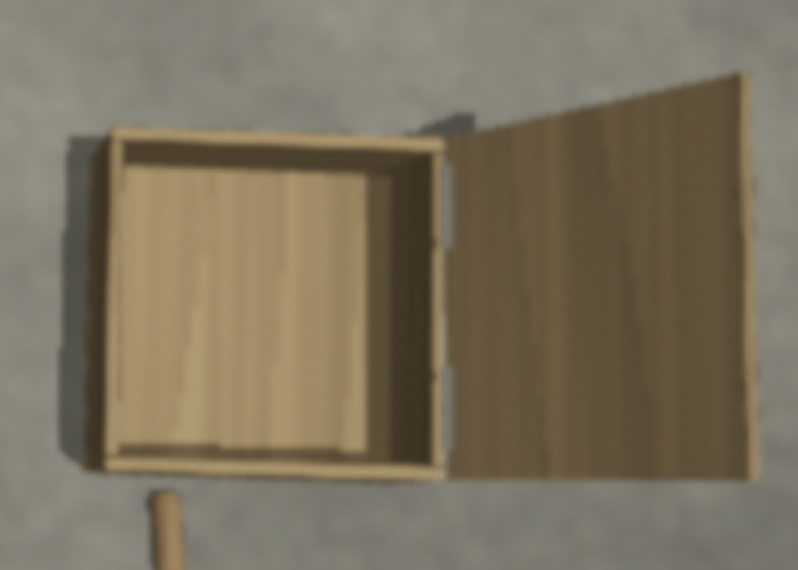

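The crop (3.8x, offset 350,120) has rim outer corners at about (111,128), (443,140), (105,468) and (443,478). The lid's free inner corners are about (742,75) and (750,478).

Run:
```python
from h import *
from scipy.optimize import least_squares
f=r.grab_frame("top")
px=np.array([(111,128),(443,140),(105,468),(443,478),(742,75),(750,478)],float)
px=(px+.5)/3.8-.5+[350,120]
def model(p):
    x,y,a,q=p; a=np.deg2rad(a)
    L=np.array([(.102,.1,.096),(.102,-.1,.096),(-.102,.1,.096),(-.102,-.1,.096)]+[(s*.102,-.1+.2*np.cos(q),.096+.2*np.sin(q)) for s in(1,-1)])
    c,s=np.cos(a),np.sin(a)
    return np.c_[x+c*L[:,0]-s*L[:,1],y+s*L[:,0]+c*L[:,1],L[:,2]]
s=least_squares(lambda p:(proj(f,model(p))-px).ravel(),[.57,-.17,0,2])
print(s.x.round(4),s.fun.round(1))
g=r.grab_frame("side"); print("side proj",proj(g,model(s.x)).round(1).tolist())
img=g["img"].copy()
for u,v in proj(g,model(s.x)): cv2.circle(img,(int(u*1),int(v)),1,(255,0,0),-1)
cv2.imwrite("pics/c2.png",cv2.resize(img[50:330,220:460,::-1],None,fx=2,fy=2,interpolation=cv2.INTER_CUBIC))
```

```text
[ 0.5664 -0.1735 -1.4883  2.0542] [-0.4 -0.7  0.3 -0.7 -0.5  0.5  0.5  0.8  0.  -0.7  0.1  0.7]
side proj [[297.9, 165.3], [321.8, 131.0], [371.8, 179.2], [387.7, 141.7], [331.7, 63.2], [400.4, 71.3]]
```

View pics/c2.png

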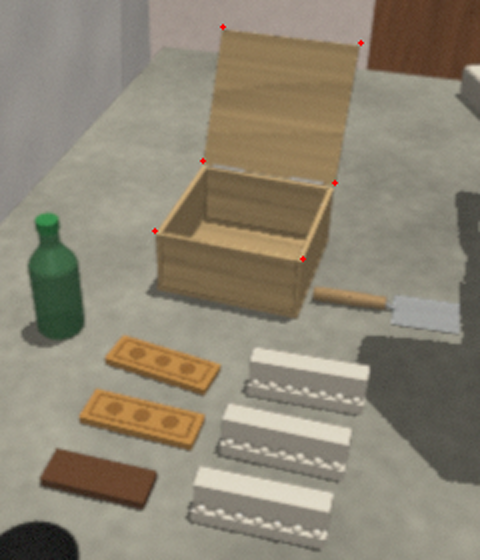

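```bash
cat >> h.py <<'E'
def go(*wps):
    """each wp: (x,y,z,yaw): prints rotation (first) and shift in scaled units, from the current measured pose"""
    s=r.observe(); p=np.array(s["tcp_pos"]); yaw=s["eef_rot"][2]
    print("now",p.round(4),np.round(s["eef_rot"],2))
    for x,y,z,w in wps:
        d=(w-yaw+180)%360-180; n=int(np.ceil(abs(d)/8.4)); yaw=w
        a=np.deg2rad(w); t=np.array([[np.cos(a),np.sin(a),0],[np.sin(a),-np.cos(a),0],[0,0,-1]])@(np.array([x,y,z])-p)/.075; p=np.array([x,y,z])
        m=max(1,int(np.ceil(np.linalg.norm(t)/.6)))
        print("rot z",(-d/180).round(4),f"= {n} x {-d/180/max(n,1):.4f}","| shift",t.round(3),f"= {m} x",(t/m).round(3))
E
python3 -c "
from h import *
go((.139,-.532,.235,88.5),(.33,-.2,.235,88.5),(.566,-.22,.235,88.5),(.565,-.342,.235,88.5))"
```

```text
now [ 0.1387 -0.5322  0.21  ] [180.   -0.   14.6]
rot z -0.4106 = 9 x -0.0456 | shift [ 0.003  0.004 -0.333] = 1 x [ 0.003  0.004 -0.333]Traceback (most recent call last):
  File "<string>", line 3, in <module>
    go((.139,-.532,.235,88.5),(.33,-.2,.235,88.5),(.566,-.22,.235,88.5),(.565,-.342,.235,88.5))
    ~~^^^^^^^^^^^^^^^^^^^^^^^^^^^^^^^^^^^^^^^^^^^^^^^^^^^^^^^^^^^^^^^^^^^^^^^^^^^^^^^^^^^^^^^^^
  File "h.py", line 42, in go
    print("rot z",(-d/180).round(4),f"= {n} x {-d/180/max(n,1):.4f}","| shift",t.round(3),f"= {m} x",(t/m).round(3))
                  ^^^^^^^^^^^^^^
AttributeError: 'float' object has no attribute 'round'
```

```bash
sed -i 's/(-d\/180).round(4)/round(-d\/180,4)/' h.py
python3 -c "
from h import *
go((.139,-.532,.235,88.5),(.33,-.2,.235,88.5),(.566,-.22,.235,88.5),(.565,-.342,.235,88.5))"
```

```text
now [ 0.1387 -0.5322  0.21  ] [180.   -0.   14.6]
rot z -0.4106 = 9 x -0.0456 | shift [ 0.003  0.004 -0.333] = 1 x [ 0.003  0.004 -0.333]
rot z -0.0 = 0 x -0.0000 | shift [4.492 2.43  0.   ] = 9 x [0.499 0.27  0.   ]
rot z -0.0 = 0 x -0.0000 | shift [-0.184  3.153  0.   ] = 6 x [-0.031  0.525  0.   ]
rot z -0.0 = 0 x -0.0000 | shift [-1.626  0.029  0.   ] = 3 x [-0.542  0.01   0.   ]
```

>>> arm_command(motion=[{"translation": [0,0,-0.33],"rotation": [0,0,-0.0456],"claw": 0},{"translation": [0,0,0],"rotation": [0,0,-0.0456],"claw": 0},{"translation": [0,0,0],"rotation": [0,0,-0.0456],"claw": 0},{"translation": [0,0,0],"rotation": [0,0,-0.0456],"claw": 0},{"translation": [0,0,0],"rotation": [0,0,-0.0456],"claw": 0},{"translation": [0,0,0],"rotation": [0,0,-0.0456],"claw": 0},{"translation": [0,0,0],"rotation": [0,0,-0.0456],"claw": 0},{"translation": [0,0,0],"rotation": [0,0,-0.0456],"claw": 0},{"translation": [0,0,0],"rotation": [0,0,-0.0456],"claw": 0},{"translation": [0.5,0.27,0],"rotation": [0,0,0],"claw": 0},{"translation": [0.5,0.27,0],"rotation": [0,0,0],"claw": 0},{"translation": [0.5,0.27,0],"rotation": [0,0,0],"claw": 0},{"translation": [0.5,0.27,0],"rotation": [0,0,0],"claw": 0},{"translation": [0.5,0.27,0],"rotation": [0,0,0],"claw": 0},{"translation": [0.5,0.27,0],"rotation": [0,0,0],"claw": 0},{"translation": [0.5,0.27,0],"rotation": [0,0,0],"claw": 0},{"translation": [0.5,0.27,0],"rotation": [0,0,0],"claw": 0},{"translation": [0.5,0.27,0],"rotation": [0,0,0],"claw": 0},{"translation": [0,0,0],"rotation": [0,0,0],"claw": 0}])

```text
t: 2.85
tcp_pos: [0.3313, -0.1964, 0.235]
eef_rot: [180.0, -0.0, 88.7]
wrist_force: [-0.2, -0.5, -0.7]
opening: 0.0006
gripper_force: 0.0
```

>>> arm_command(motion=[{"translation": [-0.05,0.52,0],"claw": 0},{"translation": [-0.05,0.52,0],"claw": 0},{"translation": [-0.05,0.52,0],"claw": 0},{"translation": [-0.05,0.52,0],"claw": 0},{"translation": [-0.05,0.52,0],"claw": 0},{"translation": [-0.05,0.52,0],"claw": 0},{"translation": [-0.4,0,0],"claw": 0},{"translation": [-0.4,0,0],"claw": 0},{"translation": [-0.3,0,0],"claw": 0},{"translation": [-0.1,0,0],"claw": 0},{"translation": [-0.1,0,0],"claw": 0},{"translation": [-0.1,0,0],"claw": 0},{"translation": [-0.1,0,0],"claw": 0},{"translation": [-0.1,0,0],"claw": 0},{"translation": [0,0,0],"claw": 0}])

```text
schema error: expected keys translation, rotation, claw
```

>>> arm_command(motion=[{"translation": [-0.05,0.52,0],"rotation": [0,0,0],"claw": 0},{"translation": [-0.05,0.52,0],"rotation": [0,0,0],"claw": 0},{"translation": [-0.05,0.52,0],"rotation": [0,0,0],"claw": 0},{"translation": [-0.05,0.52,0],"rotation": [0,0,0],"claw": 0},{"translation": [-0.05,0.52,0],"rotation": [0,0,0],"claw": 0},{"translation": [-0.05,0.52,0],"rotation": [0,0,0],"claw": 0},{"translation": [-0.4,0,0],"rotation": [0,0,0],"claw": 0},{"translation": [-0.4,0,0],"rotation": [0,0,0],"claw": 0},{"translation": [-0.3,0,0],"rotation": [0,0,0],"claw": 0},{"translation": [-0.1,0,0],"rotation": [0,0,0],"claw": 0},{"translation": [-0.1,0,0],"rotation": [0,0,0],"claw": 0},{"translation": [-0.1,0,0],"rotation": [0,0,0],"claw": 0},{"translation": [-0.1,0,0],"rotation": [0,0,0],"claw": 0},{"translation": [-0.1,0,0],"rotation": [0,0,0],"claw": 0},{"translation": [0,0,0],"rotation": [0,0,0],"claw": 0}])

```text
t: 4.35
tcp_pos: [0.56, -0.3489, 0.2347]
eef_rot: [180.0, 0.0, 88.5]
wrist_force: [0.6, 0.4, 0.2]
opening: 0.0003
gripper_force: 0.0
```

>>> arm_command(motion=[{"translation": [0.5,-0.0,0],"rotation": [0,0,0],"claw": 0.55},{"translation": [0.5,-0.1,0],"rotation": [0,0,0],"claw": 0.55},{"translation": [0.56,-0.2,0],"rotation": [0,0,0],"claw": 0.55},{"translation": [0.56,-0.2,0],"rotation": [0,0,0],"claw": 0.55},{"translation": [0.56,-0.23,0],"rotation": [0,0,0],"claw": 0.55},{"translation": [0.56,-0.23,0],"rotation": [0,0,0],"claw": 0.55},{"translation": [0.56,-0.23,0],"rotation": [0,0,0],"claw": 0.55},{"translation": [0.56,-0.23,0],"rotation": [0,0,0],"claw": 0.55},{"translation": [0.56,-0.23,0],"rotation": [0,0,0],"claw": 0.55},{"translation": [0.57,-0.23,0],"rotation": [0,0,0],"claw": 0.55}])

```text
t: 5.35
tcp_pos: [0.4291, 0.0685, 0.2351]
eef_rot: [179.9, 0.0, 88.5]
wrist_force: [0.9, 0.5, -0.3]
opening: 0.051
gripper_force: 0.0
```

>>> arm_command(motion=[{"translation": [0,0,0],"rotation": [0,0,0.044],"claw": 0.55},{"translation": [0,0,0],"rotation": [0,0,0.044],"claw": 0.55},{"translation": [0,0,0],"rotation": [0,0,0.044],"claw": 0.55},{"translation": [0,0,0],"rotation": [0,0,0.044],"claw": 0.55},{"translation": [0,0,0],"rotation": [0,0,0.044],"claw": 0.55},{"translation": [0,0,0],"rotation": [0,0,0.044],"claw": 0.55},{"translation": [0,0,0],"rotation": [0,0,0.044],"claw": 0.55},{"translation": [0,0,0],"rotation": [0,0,0.044],"claw": 0.55},{"translation": [0,0,0],"rotation": [0,0,0.044],"claw": 0.55},{"translation": [0,0,0],"rotation": [0,0,0.044],"claw": 0.55},{"translation": [0,0,0],"rotation": [0,0,0.043],"claw": 0.55},{"translation": [0,0,0],"rotation": [0,0,0],"claw": 0.55}])

```text
t: 6.55
tcp_pos: [0.43, 0.0671, 0.235]
eef_rot: [180.0, -0.0, 1.4]
wrist_force: [-0.2, 0.4, 0.4]
opening: 0.051
gripper_force: 0.0
```

Run:
```python
from h import *
f=r.grab_frame("side");cv2.imwrite("pics/s2.png",f["img"][:,:,::-1])
p=r.observe()["tcp_pos"];tip=p-[0,0,.025]
print(proj(f,tip),proj(f,p))
t=r.grab_frame("top");rects(t);print(proj(t,tip))
go((.426,.066,.052,1.5))
```

```text
[[379.26822503 174.16545275]] [[380.24987768 164.33598103]]
rect casting (0.1424, -0.6214) 127 25 yaw -61.5 px [618. 388.]
rect casting (0.3073, -0.1233) 87 63 yaw 3.6 px [397. 315.]
rect casting (0.4332, 0.2588) 137 41 yaw 1.6 px [230. 258.]
rect casting (0.6763, -0.0319) 92 67 yaw -23.9 px [357. 156.]
rect casting (0.7665, -0.2416) 94 77 yaw 16.2 px [447. 116.]
rect casting (0.8911, 0.1127) 75 59 yaw 9.0 px [294.  66.]
rect casting (0.8633, 0.2613) 164 82 yaw -56.9 px [234.  74.]
rect tile (0.6015, 0.1706) 134 47 yaw -0.9 px [271. 189.]
rect tile (0.6092, 0.075) 136 46 yaw -7.1 px [311. 184.]
rect pad (0.6135, 0.2683) 112 41 yaw 1.4 px [231. 181.]
[[314.81912497 260.40950994]]
now [0.43   0.0671 0.2349] [ 1.80e+02 -2.00e-02  1.77e+00]
rot z 0.0015 = 1 x 0.0015 | shift [-0.053  0.013  2.439] = 5 x [-0.011  0.003  0.488]
```

View pics/s2.png

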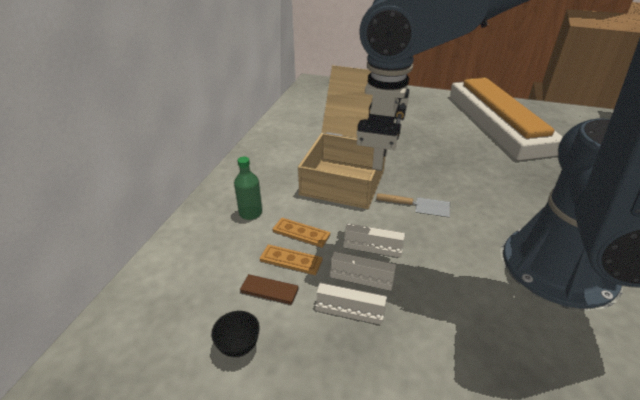

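The side view shows the gripper over casting 1 with its tips near (380,168). All the pieces are unmoved. I'll descend and grip the ridge.

>>> arm_command(squeeze=40, motion=[{"translation": [-0.02,0,0.5],"rotation": [0,0,0],"claw": 0.55},{"translation": [-0.02,0,0.5],"rotation": [0,0,0],"claw": 0.55},{"translation": [0,0,0.5],"rotation": [0,0,0],"claw": 0.55},{"translation": [0,0,0.5],"rotation": [0,0,0],"claw": 0.55},{"translation": [0,0,0.24],"rotation": [0,0,0],"claw": 0.55},{"translation": [0,0,0.2],"rotation": [0,0,0],"claw": 0.55},{"translation": [0,0,0],"rotation": [0,0,0],"claw": 0},{"translation": [0,0,0],"rotation": [0,0,0],"claw": 0},{"translation": [0,0,0],"rotation": [0,0,0],"claw": 0},{"translation": [0,0,0],"rotation": [0,0,0],"claw": 0},{"translation": [0,0,0],"rotation": [0,0,0],"claw": 0}])

```text
t: 7.75
tcp_pos: [0.4274, 0.0669, 0.0524]
eef_rot: [-180.0, -0.1, 1.6]
wrist_force: [-0.1, 0.2, 0.5]
opening: 0.0155
gripper_force: 0.0
```

Run:
```python
from h import *
t=r.grab_frame("top");s=r.grab_frame("side")
cv2.imwrite("pics/g1.png",np.vstack([cv2.resize(t["img"][210:310,270:450],(540,300),interpolation=2),cv2.resize(s["img"][200:300,290:470],(540,300),interpolation=2)])[:,:,::-1])
for c in("top","side"):
    print(r.spot_point("lid_edge",c)[:2])
```

```text
[{'centre': [190.0, 551.0], 'score': 0.74}]
[{'centre': [67.0, 363.2], 'score': 0.97}]
```

View pics/g1.png

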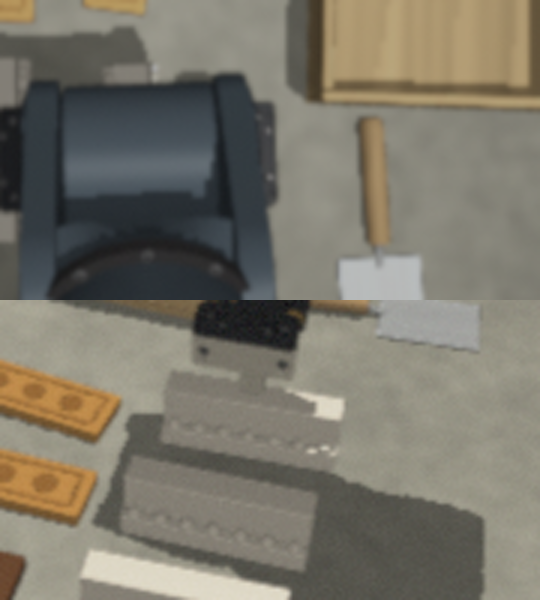

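Run:
```python
from h import *
s=r.grab_frame("side");t=r.grab_frame("top");o=r.observe()
print(o["opening"],o["gripper_force"],o["tcp_pos"])
print(plane(s,375,230.7,.05),plane(s,362,267,.05))
P=[(.426+a,.066+b,c) for c in(0,.05) for a in(-.07,.07) for b in((-.022,.022) if c==0 else(-.013,.013))]
print(proj(s,P).round(1).tolist())
img=s["img"].copy()
cv2.polylines(img,[proj(s,P[4:])[[0,1,3,2]].round().astype(int)],True,(255,0,0))
cv2.polylines(img,[proj(s,P[:4])[[0,1,3,2]].round().astype(int)],True,(0,0,255))
for b in(-.008,.008):
  cv2.circle(img,tuple(proj(s,o["tcp_pos"]+[0,b,-.025])[0].round().astype(int)),1,(0,255,0),-1)
cv2.imwrite("pics/g2.png",cv2.resize(img[130:290,300:440,::-1],None,fx=3.6,fy=3.6,interpolation=0))
```

```text
0.0009149057079538632 0.0 [0.42699945 0.06688164 0.05184139]
[0.42641812 0.06936841 0.05      ] [0.42982585 0.19136253 0.05      ]
[[403.9, 244.9], [401.1, 257.3], [348.4, 233.4], [343.9, 245.1], [405.8, 232.1], [404.2, 239.4], [348.2, 220.7], [345.5, 227.5]]
```

View pics/g2.png

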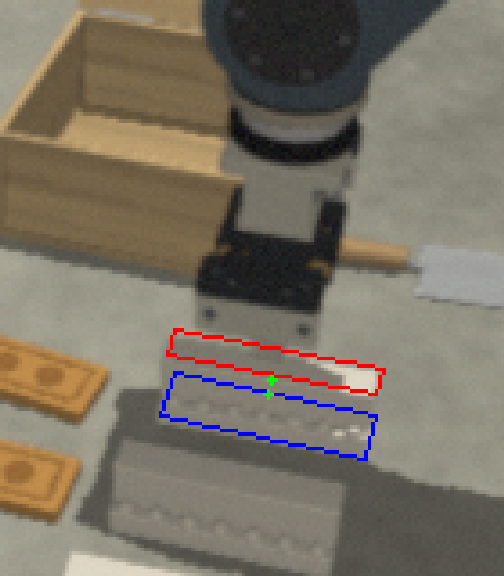

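The grip closed on nothing, although the overlays fit the casting. I'll raise the arm a little and check where the fingertips really are.

>>> arm_command(motion=[{"translation": [0,0,-0.4],"rotation": [0,0,0],"claw": 0},{"translation": [0,0,-0.5],"rotation": [0,0,0],"claw": 0},{"translation": [0,0,0],"rotation": [0,0,0],"claw": 0}])

```text
t: 8.35
tcp_pos: [0.4292, 0.0671, 0.1227]
eef_rot: [-180.0, -0.4, 1.5]
wrist_force: [-0.1, 0.5, -0.3]
opening: 0.0004
gripper_force: 0.0
```

Run:
```python
from h import *
o=r.observe();print(o["opening"],o["tcp_pos"],o["joint_positions"].round(1))
s=r.grab_frame("side")
tip=proj(s,[o["tcp_pos"]+[0,0,-.025],o["tcp_pos"]+[0,0,.06]]);print(tip)
img=cv2.resize(s["img"][130:270,310:430],None,fx=4.2,fy=4.2,interpolation=cv2.INTER_CUBIC)
img=cv2.convertScaleAbs(img,alpha=1.6,beta=10)
for u,v in tip: cv2.drawMarker(img,(int((u-310+.5)*4.2),int((v-130+.5)*4.2)),(0,255,0),0,12)
cv2.imwrite("pics/g3.png",img[:,:,::-1])
```

```text
0.0004245234632207783 [0.42915794 0.06705085 0.12274893] [  2.7  15.3 116.1   0.   48.3  91.2]
[[375.60857237 214.44242598]
 [378.6153699  184.5457006 ]]
```

View pics/g3.png

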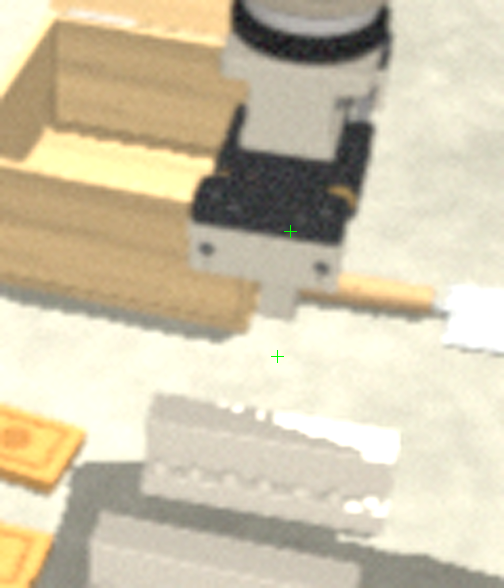

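The fingertip is at crop (278,320), where I predicted (277,357). The tip therefore sits about 25 mm higher than assumed, and the fingers closed just above the ridge. I'll confirm by touching the ridge gently.

>>> arm_command(motion=[{"translation": [0,0,0.5],"rotation": [0,0,0],"claw": 0},{"translation": [0,0,0.4],"rotation": [0,0,0],"claw": 0},{"translation": [0,0,0.04],"rotation": [0,0,0],"claw": 0},{"translation": [0,0,0],"rotation": [0,0,0],"claw": 0}])

```text
t: 8.8
tcp_pos: [0.4263, 0.0668, 0.0482]
eef_rot: [180.0, 0.1, 1.5]
wrist_force: [0.5, 1.0, 0.3]
opening: 0.0004
gripper_force: 0.0
```

>>> arm_command(motion=[{"translation": [0,0,0.02],"rotation": [0,0,0],"claw": 0},{"translation": [0,0,0.01],"rotation": [0,0,0],"claw": 0}])

```text
t: 9.0
tcp_pos: [0.4276, 0.0669, 0.0474]
eef_rot: [-180.0, -0.1, 1.5]
wrist_force: [0.0, -0.9, 0.3]
opening: 0.0006
gripper_force: 0.0
```

>>> arm_command(motion=[{"translation": [0,0,0.02],"rotation": [0,0,0],"claw": 0},{"translation": [0,0,0],"rotation": [0,0,0],"claw": 0}])

```text
t: 9.2
tcp_pos: [0.4272, 0.0669, 0.0454]
eef_rot: [-180.0, -0.0, 1.5]
wrist_force: [-0.2, 0.7, 0.3]
opening: 0.0004
gripper_force: 0.0
```

>>> arm_command(motion=[{"translation": [0,0,0.02],"rotation": [0,0,0],"claw": 0},{"translation": [0,0,0],"rotation": [0,0,0],"claw": 0}])

```text
t: 9.4
tcp_pos: [0.427, 0.0669, 0.0435]
eef_rot: [-180.0, 0.0, 1.5]
wrist_force: [0.3, -0.6, 0.2]
opening: 0.0002
gripper_force: 0.0
```

>>> arm_command(motion=[{"translation": [0,0,0.02],"rotation": [0,0,0],"claw": 0},{"translation": [0,0,0],"rotation": [0,0,0],"claw": 0}])

```text
t: 9.6
tcp_pos: [0.4269, 0.0669, 0.0419]
eef_rot: [-180.0, 0.0, 1.5]
wrist_force: [0.3, -1.0, 0.5]
opening: 0.0004
gripper_force: 0.0
```

Run:
```python
from h import *
o=r.observe();print(o["opening"],o["tcp_pos"])
s=r.grab_frame("side");t=r.grab_frame("top")
tip=proj(s,[o["tcp_pos"]+[0,0,-.025]]);print(tip,proj(t,[o["tcp_pos"]+[0,0,.08]]))
img=cv2.resize(s["img"][195:265,330:415],None,fx=6,fy=6,interpolation=cv2.INTER_CUBIC)
img=cv2.convertScaleAbs(img,alpha=2.,beta=-60)
im2=cv2.resize(t["img"][190:300,265:365],(462,508),interpolation=cv2.INTER_CUBIC);im2=cv2.convertScaleAbs(im2,alpha=1.8,beta=10)
im=np.zeros((510,800,3),np.uint8);im[:420,:510]=img;im[:508,510:]=im2[:,:290]
cv2.imwrite("pics/g4.png",im[:,:,::-1])
```

```text
0.0004137587964817924 [0.42690735 0.0668712  0.04189927]
[[373.96916411 240.12570892]] [[314.43940319 261.39665605]]
```

View pics/g4.png

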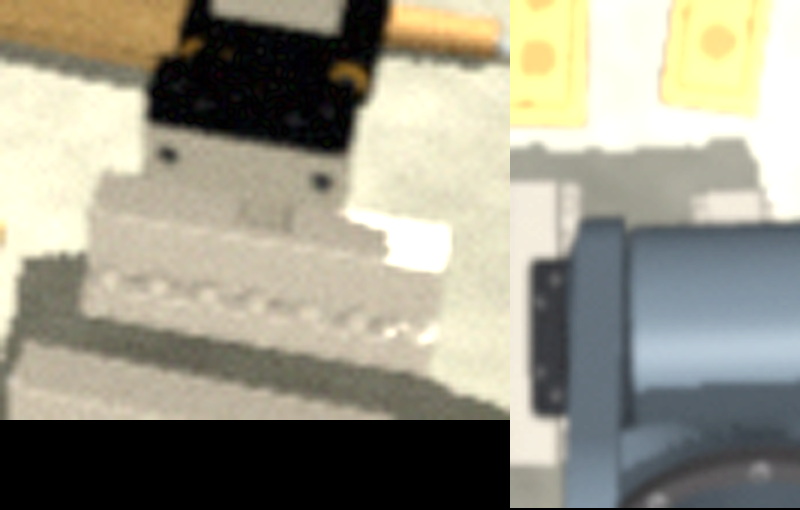

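The finger seems to reach the ridge top near (265,228), yet there is no force. To settle the tip height I'll touch free bench at y ≈ −0.02, and difference images of the fingers open and shut.

>>> arm_command(motion=[{"translation": [0,0,-0.6],"rotation": [0,0,0],"claw": 0},{"translation": [0,0,-0.6],"rotation": [0,0,0],"claw": 0},{"translation": [0,0.6,0],"rotation": [0,0,0],"claw": 0},{"translation": [0,0.55,0],"rotation": [0,0,0],"claw": 0},{"translation": [0,0,0],"rotation": [0,0,0],"claw": 0},{"translation": [0,0,0],"rotation": [0,0,0],"claw": 0}])

```text
t: 10.3
tcp_pos: [0.4292, -0.0197, 0.132]
eef_rot: [-180.0, 0.0, 1.4]
wrist_force: [-0.6, 0.4, -0.5]
opening: 0.0003
gripper_force: 0.0
```

Run:
```python
from h import *
o=r.observe();print(o["tcp_pos"])
s=r.grab_frame("side");np.save("s_closed.npy",s["img"]);np.save("t_closed.npy",r.grab_frame("top")["img"])
```

```text
[ 0.42919045 -0.01974868  0.13202296]
```

>>> arm_command(motion=[{"translation": [0,0,0],"rotation": [0,0,0],"claw": 0.8},{"translation": [0,0,0],"rotation": [0,0,0],"claw": 0.8},{"translation": [0,0,0],"rotation": [0,0,0],"claw": 0.8},{"translation": [0,0,0],"rotation": [0,0,0],"claw": 0.8},{"translation": [0,0,0],"rotation": [0,0,0],"claw": 0.8}])

```text
t: 10.9
tcp_pos: [0.4293, -0.0192, 0.132]
eef_rot: [-180.0, 0.0, 1.5]
wrist_force: [-0.5, 0.4, -1.2]
opening: 0.0359
gripper_force: 0.0
```

Run:
```python
from h import *
o=r.observe();print(o["tcp_pos"],o["opening"]);p=o["tcp_pos"]
s=r.grab_frame("side");a=np.load("s_closed.npy");t=r.grab_frame("top");b=np.load("t_closed.npy")
g=o["opening"]/2
for nm,q in(("closed pad tip",[0,.0,-.025]),("open near tip inner",[0,g,-.025]),("near outer",[0,g+.0175,-.025]),("far inner",[0,-g,-.025])): print(nm,proj(s,p+q).round(1))
x0,x1,y0,y1=320,420,120,220
im=[cv2.resize(cv2.convertScaleAbs(i[y0:y1,x0:x1],alpha=1.1),(400,400),interpolation=cv2.INTER_CUBIC) for i in(a,s["img"])]
cv2.imwrite("pics/d1.png",np.hstack(im)[:,:,::-1])
for i,j in((a,s["img"]),(b,t["img"])):
    m=(cv2.absdiff(i,j).max(2)>30).astype(np.uint8);n,_,st,_=cv2.connectedComponentsWithStats(m)
    print([k.tolist() for k in st[1:] if k[4]>15])
```

```text
[ 0.42929434 -0.01919435  0.13202682] 0.0358669415519724
closed pad tip [[382.9 189.8]]
open near tip inner [[381.5 194. ]]
near outer [[380.1 198.3]]
far inner [[384.3 185.6]]
[[399, 132, 7, 4, 22], [371, 136, 5, 8, 21], [398, 138, 6, 12, 33], [359, 219, 11, 4, 29]]
[]
```

View pics/d1.png

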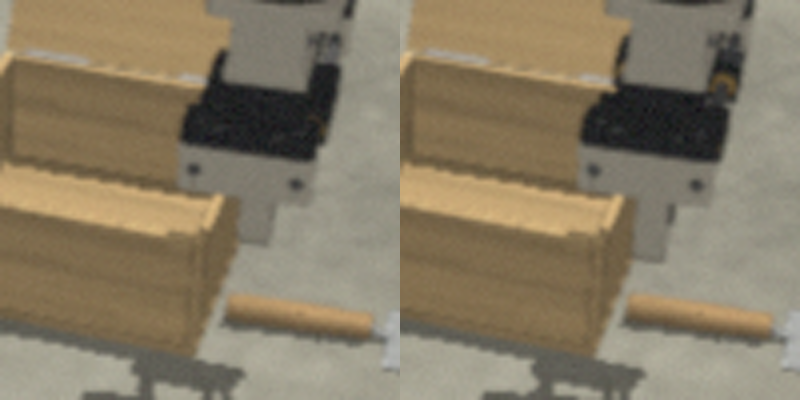

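Closed tip is at about row 181 against about 194 predicted, and open at 185.5 against 198. The tip therefore seems about 36 mm higher than the readings imply, which is consistent with no contact at z = 0.042. I'll touch the bench to confirm.

>>> arm_command(motion=[{"translation": [0,0,0.5],"rotation": [0,0,0],"claw": 0},{"translation": [0,0,0.5],"rotation": [0,0,0],"claw": 0},{"translation": [0,0,0.3],"rotation": [0,0,0],"claw": 0},{"translation": [0,0,0],"rotation": [0,0,0],"claw": 0}])

```text
t: 11.4
tcp_pos: [0.4276, -0.0191, 0.0324]
eef_rot: [-179.9, 0.3, 1.5]
wrist_force: [-0.8, -0.3, -0.1]
opening: 0.021
gripper_force: 0.0
```

>>> arm_command(motion=[{"translation": [0,0,0.05],"rotation": [0,0,0],"claw": 0},{"translation": [0,0,0.05],"rotation": [0,0,0],"claw": 0},{"translation": [0,0,0],"rotation": [0,0,0],"claw": 0}])

```text
t: 11.7
tcp_pos: [0.4297, -0.0194, 0.0276]
eef_rot: [180.0, -0.1, 1.5]
wrist_force: [0.4, -0.3, -0.4]
opening: 0.0007
gripper_force: 0.0
```

>>> arm_command(motion=[{"translation": [0,0,0.03],"rotation": [0,0,0],"claw": 0},{"translation": [0,0,0.03],"rotation": [0,0,0],"claw": 0},{"translation": [0,0,0],"rotation": [0,0,0],"claw": 0}])

```text
t: 12.0
tcp_pos: [0.4293, -0.0193, 0.0225]
eef_rot: [180.0, 0.0, 1.5]
wrist_force: [0.3, 0.0, -0.1]
opening: 0.0003
gripper_force: 0.0
```

>>> arm_command(motion=[{"translation": [0,0,0.06],"rotation": [0,0,0],"claw": 0},{"translation": [0,0,0.06],"rotation": [0,0,0],"claw": 0},{"translation": [0,0,0.06],"rotation": [0,0,0],"claw": 0},{"translation": [0,0,0],"rotation": [0,0,0],"claw": 0}])

```text
t: 12.4
tcp_pos: [0.4288, -0.0193, 0.0083]
eef_rot: [-180.0, 0.1, 1.5]
wrist_force: [0.6, 0.6, -0.6]
opening: 0.0006
gripper_force: 0.0
```

>>> arm_command(motion=[{"translation": [0,0,0.04],"rotation": [0,0,0],"claw": 0},{"translation": [0,0,0.04],"rotation": [0,0,0],"claw": 0},{"translation": [0,0,0],"rotation": [0,0,0],"claw": 0}])

```text
t: 12.7
tcp_pos: [0.4291, -0.0193, 0.0027]
eef_rot: [-180.0, 0.0, 1.5]
wrist_force: [0.0, 0.6, 0.5]
opening: 0.0008
gripper_force: 0.0
```

>>> arm_command(motion=[{"translation": [0,0,0.03],"rotation": [0,0,0],"claw": 0},{"translation": [0,0,0.03],"rotation": [0,0,0],"claw": 0},{"translation": [0,0,0],"rotation": [0,0,0],"claw": 0}])

```text
t: 13.0
tcp_pos: [0.429, -0.0193, -0.0017]
eef_rot: [-180.0, 0.0, 1.5]
wrist_force: [-1.7, 0.2, 0.2]
opening: 0.0007
gripper_force: 0.0
```

>>> arm_command(motion=[{"translation": [0,0,0.02],"rotation": [0,0,0],"claw": 0},{"translation": [0,0,0.02],"rotation": [0,0,0],"claw": 0},{"translation": [0,0,0],"rotation": [0,0,0],"claw": 0}])

```text
t: 13.3
tcp_pos: [0.4291, -0.0193, -0.0046]
eef_rot: [-180.0, 0.0, 1.5]
wrist_force: [-2.0, 0.1, -0.3]
opening: 0.0003
gripper_force: 0.0
```

>>> arm_command(motion=[{"translation": [0,0,0.025],"rotation": [0,0,0],"claw": 0},{"translation": [0,0,0],"rotation": [0,0,0],"claw": 0}])

```text
t: 13.5
tcp_pos: [0.4291, -0.0193, -0.0065]
eef_rot: [-180.0, 0.0, 1.5]
wrist_force: [-2.9, 0.4, -0.2]
opening: 0.0004
gripper_force: 0.0
```

>>> arm_command(motion=[{"translation": [0,0,0.025],"rotation": [0,0,0],"claw": 0},{"translation": [0,0,0],"rotation": [0,0,0],"claw": 0}])

```text
t: 13.7
tcp_pos: [0.4291, -0.0193, -0.0083]
eef_rot: [-180.0, 0.0, 1.5]
wrist_force: [-4.0, 0.1, 2.1]
opening: 0.0008
gripper_force: 1.0
```

>>> arm_command(motion=[{"translation": [0,0,0.025],"rotation": [0,0,0],"claw": 0},{"translation": [0,0,0],"rotation": [0,0,0],"claw": 0}])

```text
t: 13.9
tcp_pos: [0.4292, -0.0193, -0.0085]
eef_rot: [-180.0, 0.0, 1.5]
wrist_force: [-13.9, 1.4, 42.8]
opening: 0.0003
gripper_force: 22.2
```

>>> arm_command(motion=[{"translation": [0,0,0.025],"rotation": [0,0,0],"claw": 0},{"translation": [0,0,0],"rotation": [0,0,0],"claw": 0}])

```text
t: 14.1
tcp_pos: [0.4293, -0.0193, -0.0087]
eef_rot: [-180.0, -0.0, 1.5]
wrist_force: [-25.0, 2.4, 84.0]
opening: 0.0009
gripper_force: 42.4
```

Contact is at reading z = −0.0083, so tip height = reading + 0.008 (about 33 mm above the spec geometry). I'm backing off now, and I won't chain touch steps again.

>>> arm_command(motion=[{"translation": [0,0,-0.1],"rotation": [0,0,0],"claw": 0},{"translation": [0,0,-0.6],"rotation": [0,0,0],"claw": 0.55},{"translation": [0,0,-0.6],"rotation": [0,0,0],"claw": 0.55},{"translation": [0,-0.5,0],"rotation": [0,0,0],"claw": 0.55},{"translation": [0,-0.5,0],"rotation": [0,0,0],"claw": 0.55},{"translation": [0,-0.15,0],"rotation": [0,0,0],"claw": 0.55},{"translation": [0,0,0],"rotation": [0,0,0],"claw": 0.55},{"translation": [0,0,0],"rotation": [0,0,0],"claw": 0.55}])

```text
t: 14.9
tcp_pos: [0.4272, 0.0664, 0.0854]
eef_rot: [180.0, -0.0, 1.6]
wrist_force: [0.1, 0.4, 0.4]
opening: 0.0494
gripper_force: 0.0
```

Run:
```python
from h import *
go((.426,.067,.019,1.5))
print(r.observe()["wrist_force"],r.observe()["opening"])
```

```text
now [0.4272 0.0664 0.0854] [ 1.7999e+02 -1.0000e-02  1.5700e+00]
rot z 0.0004 = 1 x 0.0004 | shift [-0.016 -0.009  0.885] = 2 x [-0.008 -0.004  0.443]
[0.13403124 0.36761822 0.40686251] 0.04935810243804408
```

>>> arm_command(squeeze=40, motion=[{"translation": [0,0,0.4],"rotation": [0,0,0],"claw": 0.55},{"translation": [0,0,0.3],"rotation": [0,0,0],"claw": 0.55},{"translation": [0,0,0.18],"rotation": [0,0,0],"claw": 0.55},{"translation": [0,0,0],"rotation": [0,0,0],"claw": 0},{"translation": [0,0,0],"rotation": [0,0,0],"claw": 0},{"translation": [0,0,0],"rotation": [0,0,0],"claw": 0},{"translation": [0,0,0],"rotation": [0,0,0],"claw": 0},{"translation": [0,0,0],"rotation": [0,0,0],"claw": 0},{"translation": [0,0,0],"rotation": [0,0,0],"claw": 0}])

```text
t: 15.8
tcp_pos: [0.4276, 0.0667, 0.0203]
eef_rot: [180.0, -0.1, 1.5]
wrist_force: [-1.5, -2.6, 6.8]
opening: 0.0257
gripper_force: 39.8
```

Gripped at 25.7 mm. Next I lift, rotate and measure.

>>> arm_command(motion=[{"translation": [0,0,-0.2],"rotation": [0,0,0],"claw": 0},{"translation": [0,0,-0.45],"rotation": [0,0,0],"claw": 0},{"translation": [0,0,-0.5],"rotation": [0,0,0],"claw": 0},{"translation": [0,0,-0.5],"rotation": [0,0,0],"claw": 0},{"translation": [0,0,-0.3],"rotation": [0,0,0],"claw": 0},{"translation": [0,0,0],"rotation": [0,0,-0.044],"claw": 0},{"translation": [0,0,0],"rotation": [0,0,-0.044],"claw": 0},{"translation": [0,0,0],"rotation": [0,0,-0.044],"claw": 0},{"translation": [0,0,0],"rotation": [0,0,-0.044],"claw": 0},{"translation": [0,0,0],"rotation": [0,0,-0.044],"claw": 0},{"translation": [0,0,0],"rotation": [0,0,-0.044],"claw": 0},{"translation": [0,0,0],"rotation": [0,0,-0.044],"claw": 0},{"translation": [0,0,0],"rotation": [0,0,-0.044],"claw": 0},{"translation": [0,0,0],"rotation": [0,0,-0.044],"claw": 0},{"translation": [0,0,0],"rotation": [0,0,-0.044],"claw": 0},{"translation": [0,0,0],"rotation": [0,0,-0.043],"claw": 0},{"translation": [0,0,0],"rotation": [0,0,0],"claw": 0}])

```text
t: 17.5
tcp_pos: [0.4265, 0.0669, 0.1656]
eef_rot: [-180.0, 0.0, 88.6]
wrist_force: [0.6, -0.1, -4.3]
opening: 0.0254
gripper_force: 39.8
```

Run:
```python
from h import *
o=r.observe(); print(o["opening"],o["gripper_force"])
z=o["tcp_pos"][2]
go((.619,-.163,z,88.5),(.619,-.163,.0283,88.5))
```

```text
0.02537810196334533 39.842766523361206
now [0.4265 0.0669 0.1656] [-179.96    0.     88.59]
rot z 0.0005 = 1 x 0.0005 | shift [-2.997  2.645  0.   ] = 7 x [-0.428  0.378  0.   ]
rot z -0.0 = 0 x -0.0000 | shift [0.    0.    1.831] = 4 x [0.    0.    0.458]
```

>>> arm_command(motion=[{"translation": [-0.2,0.18,0],"rotation": [0,0,0],"claw": 0},{"translation": [-0.4,0.35,0],"rotation": [0,0,0],"claw": 0},{"translation": [-0.4,0.35,0],"rotation": [0,0,0],"claw": 0},{"translation": [-0.4,0.35,0],"rotation": [0,0,0],"claw": 0},{"translation": [-0.4,0.35,0],"rotation": [0,0,0],"claw": 0},{"translation": [-0.4,0.36,0],"rotation": [0,0,0],"claw": 0},{"translation": [-0.4,0.36,0],"rotation": [0,0,0],"claw": 0},{"translation": [-0.4,0.34,0],"rotation": [0,0,0],"claw": 0},{"translation": [0,0,0],"rotation": [0,0,0],"claw": 0},{"translation": [0,0,0],"rotation": [0,0,0],"claw": 0}])

```text
t: 18.5
tcp_pos: [0.6185, -0.1635, 0.1649]
eef_rot: [-179.9, -0.0, 88.2]
wrist_force: [-0.3, 0.2, -4.0]
opening: 0.0255
gripper_force: 39.8
```

Run:
```python
from h import *
p=r.observe()["tcp_pos"];print(p)
t=r.grab_frame("top");s=r.grab_frame("side")
im=[cv2.resize(a,(400,400),interpolation=cv2.INTER_CUBIC) for a in(t["img"][140:260,360:480],s["img"][90:210,285:405])]
cv2.imwrite("pics/p1.png",np.hstack(im)[:,:,::-1])
go((.619,-.163,.0283,88.5))
```

```text
[ 0.61846802 -0.16350645  0.16489044]
now [ 0.6182 -0.1625  0.1655] [-1.7993e+02 -3.0000e-02  8.8380e+01]
rot z -0.0006 = 1 x -0.0006 | shift [-0.006  0.011  1.829] = 4 x [-0.002  0.003  0.457]
```

View pics/p1.png

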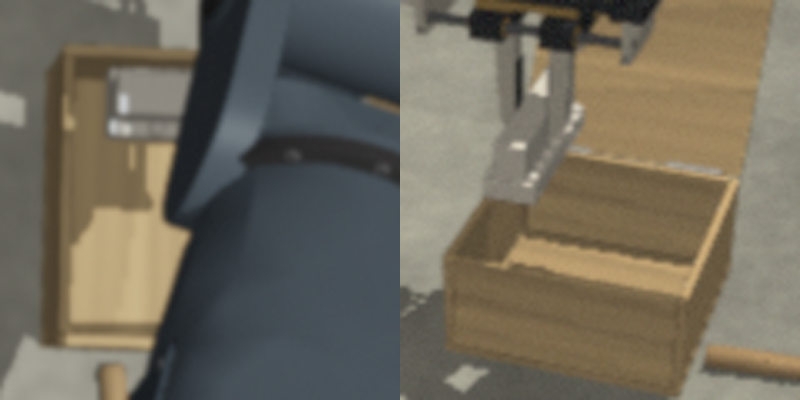

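Top view: the casting end is at about (392,160–181), inside the crate's rim. Side view: the ridge is held level over the far wall side. Lowering now.

>>> arm_command(motion=[{"translation": [0,0,0.4],"rotation": [0,0,0],"claw": 0},{"translation": [0,0,0.4],"rotation": [0,0,0],"claw": 0},{"translation": [0,0,0.4],"rotation": [0,0,0],"claw": 0},{"translation": [0,0,0.3],"rotation": [0,0,0],"claw": 0},{"translation": [0,0,0.15],"rotation": [0,0,0],"claw": 0},{"translation": [0,0,0.08],"rotation": [0,0,0],"claw": 0},{"translation": [0,0,0.05],"rotation": [0,0,0],"claw": 0},{"translation": [0,0,0],"rotation": [0,0,0],"claw": 0},{"translation": [0,0,0],"rotation": [0,0,0],"claw": 0}])

```text
t: 19.5
tcp_pos: [0.6194, -0.1634, 0.0332]
eef_rot: [179.9, 0.0, 88.5]
wrist_force: [0.3, -0.4, -4.5]
opening: 0.026
gripper_force: 39.8
```

>>> arm_command(motion=[{"translation": [0,0,0.015],"rotation": [0,0,0],"claw": 0},{"translation": [0,0,0],"rotation": [0,0,0],"claw": 0}])

```text
t: 19.7
tcp_pos: [0.6191, -0.1634, 0.0315]
eef_rot: [180.0, 0.0, 88.5]
wrist_force: [0.4, 0.0, -4.1]
opening: 0.0258
gripper_force: 39.8
```

>>> arm_command(motion=[{"translation": [0,0,0.02],"rotation": [0,0,0],"claw": 0},{"translation": [0,0,0.015],"rotation": [0,0,0],"claw": 0},{"translation": [0,0,0],"rotation": [0,0,0],"claw": 0}])

```text
t: 20.0
tcp_pos: [0.6189, -0.1633, 0.0284]
eef_rot: [-180.0, -0.0, 88.5]
wrist_force: [0.4, 0.1, -3.3]
opening: 0.0255
gripper_force: 39.8
```

>>> arm_command(motion=[{"translation": [0,0,0.013],"rotation": [0,0,0],"claw": 0},{"translation": [0,0,0],"rotation": [0,0,0],"claw": 0}])

```text
t: 20.2
tcp_pos: [0.6189, -0.1634, 0.0283]
eef_rot: [-180.0, 0.0, 88.5]
wrist_force: [-2.4, 1.6, 4.4]
opening: 0.0255
gripper_force: 39.9
```

>>> arm_command(motion=[{"translation": [0,0,0],"rotation": [0,0,0],"claw": 0.36},{"translation": [0,0,0],"rotation": [0,0,0],"claw": 0.36},{"translation": [0,0,-0.2],"rotation": [0,0,0],"claw": 0.36},{"translation": [0,0,-0.5],"rotation": [0,0,0],"claw": 0.36},{"translation": [0,0,-0.6],"rotation": [0,0,0],"claw": 0.36},{"translation": [0,0,-0.5],"rotation": [0,0,0],"claw": 0.36},{"translation": [0.486,-0.293,0],"rotation": [0,0,0],"claw": 0.55},{"translation": [0.486,-0.293,0],"rotation": [0,0,0],"claw": 0.55},{"translation": [0.486,-0.293,0],"rotation": [0,0,0],"claw": 0.55},{"translation": [0.486,-0.293,0],"rotation": [0,0,0],"claw": 0.55},{"translation": [0.486,-0.293,0],"rotation": [0,0,0],"claw": 0.55},{"translation": [0.486,-0.293,0],"rotation": [0,0,0],"claw": 0.55},{"translation": [0.486,-0.293,0],"rotation": [0,0,0],"claw": 0.55},{"translation": [0.486,-0.293,0],"rotation": [0,0,0],"claw": 0.55},{"translation": [0.486,-0.293,0],"rotation": [0,0,0],"claw": 0.55}])

```text
t: 21.7
tcp_pos: [0.4293, 0.1713, 0.1638]
eef_rot: [179.9, -0.0, 88.5]
wrist_force: [0.6, 0.4, 0.2]
opening: 0.0517
gripper_force: 0.0
```

>>> arm_command(motion=[{"translation": [0,0,0],"rotation": [0,0,0.044],"claw": 0.55},{"translation": [0,0,0],"rotation": [0,0,0.044],"claw": 0.55},{"translation": [0,0,0],"rotation": [0,0,0.044],"claw": 0.55},{"translation": [0,0,0],"rotation": [0,0,0.044],"claw": 0.55},{"translation": [0,0,0],"rotation": [0,0,0.044],"claw": 0.55},{"translation": [0,0,0],"rotation": [0,0,0.044],"claw": 0.55},{"translation": [0,0,0],"rotation": [0,0,0.044],"claw": 0.55},{"translation": [0,0,0],"rotation": [0,0,0.044],"claw": 0.55},{"translation": [0,0,0],"rotation": [0,0,0.044],"claw": 0.55},{"translation": [0,0,0],"rotation": [0,0,0.044],"claw": 0.55},{"translation": [0,0,0],"rotation": [0,0,0.044],"claw": 0.55},{"translation": [0,0,0],"rotation": [0,0,0],"claw": 0.55}])

```text
t: 22.9
tcp_pos: [0.4303, 0.17, 0.1635]
eef_rot: [-180.0, -0.1, 1.2]
wrist_force: [0.5, 1.1, -0.6]
opening: 0.0508
gripper_force: 0.0
```

```bash
cat >> h.py <<'E'
def cast_side():
    """castings by thresholding the side picture (light, low saturation) -> px centre of blobs near the bench zone"""
    s=r.grab_frame("side"); hsv=cv2.cvtColor(s["img"],cv2.COLOR_RGB2HSV)
    for n in("casting1_mid","tile1_mid","pad1_mid"):
        for d in r.spot_point(n,"side"):
            if d["score"]>.15: v,u=d["centre"];print("side",n,round(d["score"],2),(u,v),plane(s,u,v,Z[n[:-5]]).round(4))
        for d in r.boxes_of(n,"side"):
            if d["score"]>.15: print("  box",n,round(d["score"],2),np.round(d["extent"],1))
    return s
E
python3 - <<'E'
from h import *
s=cast_side()
# model boxes
for x,y in((.429,.170),(.433,.2645)):
    P=[(x+a,y+b,c) for c,w in((0,.022),(.05,.013)) for a in(-.07,.07) for b in(-w,w)]
    q=proj(s,P);print("model",(x,y),q.min(0).round(1),q.max(0).round(1))
rects(r.grab_frame("top"))
go((.429,.170,.0195,1.5))
E
```

```text
box casting1_mid 0.8 [312.5 282.7 388.9 325. ]
side tile1_mid 0.8 (291.4, 258.6) [0.6006 0.1737 0.006 ]
side tile1_mid 0.72 (363.3, 268.6) [0.4326 0.1548 0.006 ]
side tile1_mid 0.41 (349.1, 299.7) [0.4417 0.2499 0.006 ]
  box tile1_mid 0.76 [259.1 243.3 323.6 275.1]
  box tile1_mid 0.66 [318.7 149.5 338.6 174.4]
  box pad1_mid 0.75 [239.6 276.2 297.3 303.9]
  box pad1_mid 0.46 [261.6 245.5 324.1 275.1]
model (0.429, 0.17) [330.8 249.4] [397.4 290. ]
model (0.433, 0.2645) [316.3 279.8] [387.8 324.8]
rect casting (0.1424, -0.6214) 127 25 yaw -61.5 px [618. 388.]
rect casting (0.3073, -0.1233) 87 63 yaw 3.6 px [397. 315.]
rect casting (0.6141, -0.1647) 144 43 yaw -89.5 px [413. 181.]
rect casting (0.6763, -0.0318) 92 66 yaw -25.1 px [357. 156.]
rect casting (0.7084, 0.0924) 116 64 yaw 15.0 px [304. 142.]
rect casting (0.7672, -0.2409) 92 77 yaw 16.8 px [447. 117.]
rect casting (0.724, 0.2378) 178 132 yaw 53.0 px [249. 131.]
rect casting (0.8894, 0.124) 67 65 yaw -45.5 px [294.  66.]
rect casting (0.8775, 0.2663) 157 84 yaw -77.7 px [235.  73.]
rect tile (0.6003, 0.1706) 136 47 yaw -0.9 px [271. 188.]
rect tile (0.6094, 0.0749) 135 46 yaw -7.1 px [311. 184.]
rect pad (0.6136, 0.2683) 116 41 yaw 1.4 px [231. 182.]
now [0.43   0.1699 0.1626] [-180.     -0.      1.41]
rot z -0.0005 = 1 x -0.0005 | shift [-0.013 -0.002  1.908] = 4 x [-0.003 -0.     0.477]
```

>>> arm_command(squeeze=40, motion=[{"translation": [0,0,0.5],"rotation": [0,0,0],"claw": 0.55},{"translation": [0,0,0.5],"rotation": [0,0,0],"claw": 0.55},{"translation": [0,0,0.5],"rotation": [0,0,0],"claw": 0.55},{"translation": [0,0,0.25],"rotation": [0,0,0],"claw": 0.55},{"translation": [0,0,0.14],"rotation": [0,0,0],"claw": 0.55},{"translation": [0,0,0],"rotation": [0,0,0],"claw": 0},{"translation": [0,0,0],"rotation": [0,0,0],"claw": 0},{"translation": [0,0,0],"rotation": [0,0,0],"claw": 0},{"translation": [0,0,0],"rotation": [0,0,0],"claw": 0},{"translation": [0,0,0],"rotation": [0,0,0],"claw": 0},{"translation": [0,0,0],"rotation": [0,0,0],"claw": 0}])

```text
t: 24.4
tcp_pos: [0.4306, 0.1702, 0.0217]
eef_rot: [-180.0, -0.1, 1.4]
wrist_force: [-1.2, 1.6, 7.6]
opening: 0.0261
gripper_force: 40.0
```

>>> arm_command(motion=[{"translation": [0,0,-0.2],"rotation": [0,0,0],"claw": 0},{"translation": [0,0,-0.45],"rotation": [0,0,0],"claw": 0},{"translation": [0,0,-0.5],"rotation": [0,0,0],"claw": 0},{"translation": [0,0,-0.5],"rotation": [0,0,0],"claw": 0},{"translation": [0,0,-0.3],"rotation": [0,0,0],"claw": 0},{"translation": [0,0,0],"rotation": [0,0,-0.044],"claw": 0},{"translation": [0,0,0],"rotation": [0,0,-0.044],"claw": 0},{"translation": [0,0,0],"rotation": [0,0,-0.044],"claw": 0},{"translation": [0,0,0],"rotation": [0,0,-0.044],"claw": 0},{"translation": [0,0,0],"rotation": [0,0,-0.044],"claw": 0},{"translation": [0,0,0],"rotation": [0,0,-0.044],"claw": 0},{"translation": [0,0,0],"rotation": [0,0,-0.044],"claw": 0},{"translation": [0,0,0],"rotation": [0,0,-0.044],"claw": 0},{"translation": [0,0,0],"rotation": [0,0,-0.044],"claw": 0},{"translation": [0,0,0],"rotation": [0,0,-0.044],"claw": 0},{"translation": [0,0,0],"rotation": [0,0,-0.044],"claw": 0},{"translation": [0,0,0],"rotation": [0,0,0],"claw": 0}])

```text
t: 26.1
tcp_pos: [0.4294, 0.1697, 0.1668]
eef_rot: [-179.9, 0.0, 88.6]
wrist_force: [0.3, 0.5, -5.6]
opening: 0.0257
gripper_force: 40.0
```

Run:
```python
from h import *
o=r.observe(); print(o["opening"])
z=o["tcp_pos"][2]
go((.567,-.162,z,88.5),(.567,-.162,.0295,88.5))
```

```text
0.025698332378166756
now [0.4294 0.1697 0.1668] [-1.7994e+02  2.0000e-02  8.8590e+01]
rot z 0.0005 = 1 x 0.0005 | shift [-4.373  1.95   0.   ] = 8 x [-0.547  0.244  0.   ]
rot z -0.0 = 0 x -0.0000 | shift [0.    0.    1.831] = 4 x [0.    0.    0.458]
```

>>> arm_command(motion=[{"translation": [-0.3,0.13,0],"rotation": [0,0,0],"claw": 0},{"translation": [-0.45,0.2,0],"rotation": [0,0,0],"claw": 0},{"translation": [-0.45,0.2,0],"rotation": [0,0,0],"claw": 0},{"translation": [-0.45,0.2,0],"rotation": [0,0,0],"claw": 0},{"translation": [-0.45,0.2,0],"rotation": [0,0,0],"claw": 0},{"translation": [-0.45,0.2,0],"rotation": [0,0,0],"claw": 0},{"translation": [-0.45,0.2,0],"rotation": [0,0,0],"claw": 0},{"translation": [-0.45,0.2,0],"rotation": [0,0,0],"claw": 0},{"translation": [-0.45,0.2,0],"rotation": [0,0,0],"claw": 0},{"translation": [-0.47,0.22,0],"rotation": [0,0,0],"claw": 0},{"translation": [0,0,0],"rotation": [0,0,0],"claw": 0},{"translation": [0,0,0.35],"rotation": [0,0,0],"claw": 0},{"translation": [0,0,0.4],"rotation": [0,0,0],"claw": 0},{"translation": [0,0,0.4],"rotation": [0,0,0],"claw": 0},{"translation": [0,0,0.3],"rotation": [0,0,0],"claw": 0},{"translation": [0,0,0.17],"rotation": [0,0,0],"claw": 0},{"translation": [0,0,0.1],"rotation": [0,0,0],"claw": 0},{"translation": [0,0,0.05],"rotation": [0,0,0],"claw": 0},{"translation": [0,0,0],"rotation": [0,0,0],"claw": 0}])

```text
t: 28.0
tcp_pos: [0.5677, -0.1617, 0.0347]
eef_rot: [180.0, 0.0, 88.4]
wrist_force: [0.3, -0.5, -5.6]
opening: 0.026
gripper_force: 40.0
```

>>> arm_command(motion=[{"translation": [0,0,0.03],"rotation": [0,0,0],"claw": 0},{"translation": [0,0,0.025],"rotation": [0,0,0],"claw": 0},{"translation": [0,0,0],"rotation": [0,0,0],"claw": 0}])

```text
t: 28.3
tcp_pos: [0.5675, -0.1617, 0.0303]
eef_rot: [180.0, 0.0, 88.5]
wrist_force: [-0.2, -0.1, -5.2]
opening: 0.0256
gripper_force: 40.0
```

>>> arm_command(motion=[{"translation": [0,0,0.012],"rotation": [0,0,0],"claw": 0},{"translation": [0,0,0],"rotation": [0,0,0],"claw": 0}])

```text
t: 28.5
tcp_pos: [0.5676, -0.1617, 0.0298]
eef_rot: [180.0, 0.0, 88.5]
wrist_force: [-2.1, 0.5, 0.1]
opening: 0.0257
gripper_force: 40.0
```

>>> arm_command(motion=[{"translation": [0,0,0],"rotation": [0,0,0],"claw": 0.35},{"translation": [0,0,0],"rotation": [0,0,0],"claw": 0.35},{"translation": [0,0,-0.2],"rotation": [0,0,0],"claw": 0.35},{"translation": [0,0,-0.5],"rotation": [0,0,0],"claw": 0.35},{"translation": [0,0,-0.6],"rotation": [0,0,0],"claw": 0.35},{"translation": [0,0,-0.5],"rotation": [0,0,0],"claw": 0.35},{"translation": [0.563,-0.194,0],"rotation": [0,0,0],"claw": 0.55},{"translation": [0.563,-0.194,0],"rotation": [0,0,0],"claw": 0.55},{"translation": [0.563,-0.194,0],"rotation": [0,0,0],"claw": 0.55},{"translation": [0.563,-0.194,0],"rotation": [0,0,0],"claw": 0.55},{"translation": [0.563,-0.194,0],"rotation": [0,0,0],"claw": 0.55},{"translation": [0.563,-0.194,0],"rotation": [0,0,0],"claw": 0.55},{"translation": [0.563,-0.194,0],"rotation": [0,0,0],"claw": 0.55},{"translation": [0.563,-0.194,0],"rotation": [0,0,0],"claw": 0.55},{"translation": [0.563,-0.194,0],"rotation": [0,0,0],"claw": 0.55},{"translation": [0.563,-0.194,0],"rotation": [0,0,0],"claw": 0.55}])

```text
t: 30.1
tcp_pos: [0.4327, 0.2662, 0.1657]
eef_rot: [179.9, -0.1, 88.5]
wrist_force: [1.2, -0.1, -0.2]
opening: 0.0512
gripper_force: 0.0
```

>>> arm_command(motion=[{"translation": [0,0,0],"rotation": [0,0,0.044],"claw": 0.55},{"translation": [0,0,0],"rotation": [0,0,0.044],"claw": 0.55},{"translation": [0,0,0],"rotation": [0,0,0.044],"claw": 0.55},{"translation": [0,0,0],"rotation": [0,0,0.044],"claw": 0.55},{"translation": [0,0,0],"rotation": [0,0,0.044],"claw": 0.55},{"translation": [0,0,0],"rotation": [0,0,0.044],"claw": 0.55},{"translation": [0,0,0],"rotation": [0,0,0.044],"claw": 0.55},{"translation": [0,0,0],"rotation": [0,0,0.044],"claw": 0.55},{"translation": [0,0,0],"rotation": [0,0,0.044],"claw": 0.55},{"translation": [0,0,0],"rotation": [0,0,0.044],"claw": 0.55},{"translation": [0,0,0],"rotation": [0,0,0.044],"claw": 0.55},{"translation": [0,0,0],"rotation": [0,0,0],"claw": 0.55}])

```text
t: 31.3
tcp_pos: [0.4335, 0.2645, 0.1654]
eef_rot: [-180.0, -0.1, 1.2]
wrist_force: [0.3, -1.0, 0.2]
opening: 0.051
gripper_force: 0.0
```

Run:
```python
from h import *
s=cast_side()
rects(r.grab_frame("top"))
go((.433,.2645,.0195,1.5))
```

```text
side casting1_mid 0.67 (349.6, 301.4) [0.4366 0.2686 0.025 ]
  box casting1_mid 0.64 [299.1  66.  340.3 204.6]
  box casting1_mid 0.62 [316.3 284.8 388.3 326.4]
  box casting1_mid 0.43 [210.8 313.2 262.9 357.3]
side tile1_mid 0.84 (288.5, 260.3) [0.6051 0.1808 0.006 ]
side tile1_mid 0.46 (414.8, 203.1) [ 0.3516 -0.1211  0.006 ]
  box tile1_mid 0.88 [257.3 245.3 322.  273.8]
side pad1_mid 0.5 (240.4, 349.6) [0.6092 0.4253 0.007 ]
rect casting (0.1426, -0.6213) 127 25 yaw -61.5 px [618. 388.]
rect casting (0.3072, -0.1234) 87 64 yaw 3.6 px [397. 315.]
rect casting (0.5511, 0.0393) 130 81 yaw -42.3 px [324. 208.]
rect casting (0.5897, -0.1635) 144 94 yaw 88.2 px [413. 191.]
rect casting (0.6108, 0.3074) 96 37 yaw 1.6 px [213. 181.]
rect casting (0.6985, 0.3984) 79 72 yaw -88.0 px [173. 144.]
rect casting (0.7678, -0.2482) 140 113 yaw 75.7 px [452. 118.]
rect casting (0.8461, -0.0478) 97 60 yaw -74.0 px [362.  84.]
rect casting (0.8817, 0.1165) 99 76 yaw 19.3 px [298.  70.]
rect tile (0.6062, 0.2695) 97 38 yaw 1.4 px [232. 188.]
rect tile (0.6014, 0.1708) 134 46 yaw -0.8 px [271. 188.]
rect tile (0.6101, 0.075) 134 46 yaw -7.5 px [311. 184.]
rect pad (0.6138, 0.2681) 116 41 yaw 1.6 px [230. 182.]
now [0.4332 0.2643 0.1644] [-180.     -0.      1.41]
rot z -0.0005 = 1 x -0.0005 | shift [-0.003 -0.002  1.931] = 4 x [-0.001 -0.001  0.483]
```

Casting 3 is still in place. Descend and grip.

>>> arm_command(squeeze=40, motion=[{"translation": [0,0,0.5],"rotation": [0,0,0],"claw": 0.55},{"translation": [0,0,0.5],"rotation": [0,0,0],"claw": 0.55},{"translation": [0,0,0.5],"rotation": [0,0,0],"claw": 0.55},{"translation": [0,0,0.26],"rotation": [0,0,0],"claw": 0.55},{"translation": [0,0,0.14],"rotation": [0,0,0],"claw": 0.55},{"translation": [0,0,0],"rotation": [0,0,0],"claw": 0},{"translation": [0,0,0],"rotation": [0,0,0],"claw": 0},{"translation": [0,0,0],"rotation": [0,0,0],"claw": 0},{"translation": [0,0,0],"rotation": [0,0,0],"claw": 0},{"translation": [0,0,0],"rotation": [0,0,0],"claw": 0},{"translation": [0,0,0],"rotation": [0,0,0],"claw": 0}])

```text
t: 32.8
tcp_pos: [0.4339, 0.2648, 0.0228]
eef_rot: [-179.9, -0.1, 1.3]
wrist_force: [-0.7, 1.5, 7.8]
opening: 0.0257
gripper_force: 39.9
```

>>> arm_command(motion=[{"translation": [0,0,-0.2],"rotation": [0,0,0],"claw": 0},{"translation": [0,0,-0.45],"rotation": [0,0,0],"claw": 0},{"translation": [0,0,-0.5],"rotation": [0,0,0],"claw": 0},{"translation": [0,0,-0.5],"rotation": [0,0,0],"claw": 0},{"translation": [0,0,-0.3],"rotation": [0,0,0],"claw": 0},{"translation": [0,0,0],"rotation": [0,0,-0.044],"claw": 0},{"translation": [0,0,0],"rotation": [0,0,-0.044],"claw": 0},{"translation": [0,0,0],"rotation": [0,0,-0.044],"claw": 0},{"translation": [0,0,0],"rotation": [0,0,-0.044],"claw": 0},{"translation": [0,0,0],"rotation": [0,0,-0.044],"claw": 0},{"translation": [0,0,0],"rotation": [0,0,-0.044],"claw": 0},{"translation": [0,0,0],"rotation": [0,0,-0.044],"claw": 0},{"translation": [0,0,0],"rotation": [0,0,-0.044],"claw": 0},{"translation": [0,0,0],"rotation": [0,0,-0.044],"claw": 0},{"translation": [0,0,0],"rotation": [0,0,-0.044],"claw": 0},{"translation": [0,0,0],"rotation": [0,0,-0.044],"claw": 0},{"translation": [0,0,0],"rotation": [0,0,0],"claw": 0}])

```text
t: 34.5
tcp_pos: [0.4327, 0.264, 0.1677]
eef_rot: [-179.9, 0.0, 88.6]
wrist_force: [-0.4, -0.0, -6.6]
opening: 0.0256
gripper_force: 39.9
```

Run:
```python
from h import *
o=r.observe(); print(o["opening"])
z=o["tcp_pos"][2]
go((.515,-.1605,z,88.5),(.515,-.1605,.0295,88.5))
```

```text
0.02564589394880131
now [0.4327 0.264  0.1677] [-1.7994e+02  4.0000e-02  8.8590e+01]
rot z 0.0005 = 1 x 0.0005 | shift [-5.63   1.245  0.   ] = 10 x [-0.563  0.125  0.   ]
rot z -0.0 = 0 x -0.0000 | shift [0.    0.    1.842] = 4 x [0.    0.    0.461]
```

>>> arm_command(motion=[{"translation": [-0.36,0.08,0],"rotation": [0,0,0],"claw": 0},{"translation": [-0.56,0.125,0],"rotation": [0,0,0],"claw": 0},{"translation": [-0.56,0.125,0],"rotation": [0,0,0],"claw": 0},{"translation": [-0.56,0.125,0],"rotation": [0,0,0],"claw": 0},{"translation": [-0.56,0.125,0],"rotation": [0,0,0],"claw": 0},{"translation": [-0.56,0.125,0],"rotation": [0,0,0],"claw": 0},{"translation": [-0.56,0.125,0],"rotation": [0,0,0],"claw": 0},{"translation": [-0.56,0.125,0],"rotation": [0,0,0],"claw": 0},{"translation": [-0.56,0.125,0],"rotation": [0,0,0],"claw": 0},{"translation": [-0.56,0.125,0],"rotation": [0,0,0],"claw": 0},{"translation": [-0.23,0.04,0],"rotation": [0,0,0],"claw": 0},{"translation": [0,0,0],"rotation": [0,0,0],"claw": 0},{"translation": [0,0,0.35],"rotation": [0,0,0],"claw": 0},{"translation": [0,0,0.4],"rotation": [0,0,0],"claw": 0},{"translation": [0,0,0.4],"rotation": [0,0,0],"claw": 0},{"translation": [0,0,0.3],"rotation": [0,0,0],"claw": 0},{"translation": [0,0,0.17],"rotation": [0,0,0],"claw": 0},{"translation": [0,0,0.1],"rotation": [0,0,0],"claw": 0},{"translation": [0,0,0.04],"rotation": [0,0,0],"claw": 0},{"translation": [0,0,0],"rotation": [0,0,0],"claw": 0}])

```text
t: 36.5
tcp_pos: [0.5156, -0.1602, 0.0365]
eef_rot: [180.0, 0.0, 88.5]
wrist_force: [-0.0, -0.1, -5.3]
opening: 0.0254
gripper_force: 39.9
```

>>> arm_command(motion=[{"translation": [0,0,0.02],"rotation": [0,0,0],"claw": 0},{"translation": [0,0,0.015],"rotation": [0,0,0],"claw": 0},{"translation": [0,0,0],"rotation": [0,0,0],"claw": 0}])

```text
t: 36.8
tcp_pos: [0.5154, -0.1603, 0.0337]
eef_rot: [180.0, 0.0, 88.5]
wrist_force: [0.5, 1.1, -5.8]
opening: 0.0251
gripper_force: 39.9
```

>>> arm_command(motion=[{"translation": [0,0,0.02],"rotation": [0,0,0],"claw": 0},{"translation": [0,0,0.01],"rotation": [0,0,0],"claw": 0},{"translation": [0,0,0],"rotation": [0,0,0],"claw": 0}])

```text
t: 37.1
tcp_pos: [0.5152, -0.1602, 0.031]
eef_rot: [-180.0, -0.0, 88.5]
wrist_force: [0.0, -0.5, -5.3]
opening: 0.0255
gripper_force: 39.9
```

>>> arm_command(motion=[{"translation": [0,0,0.01],"rotation": [0,0,0],"claw": 0},{"translation": [0,0,0],"rotation": [0,0,0],"claw": 0}])

```text
t: 37.3
tcp_pos: [0.5153, -0.1603, 0.0308]
eef_rot: [-180.0, 0.0, 88.5]
wrist_force: [-3.9, 1.5, 3.4]
opening: 0.0254
gripper_force: 39.9
```

>>> arm_command(motion=[{"translation": [0,0,0],"rotation": [0,0,0],"claw": 0.35},{"translation": [0,0,0],"rotation": [0,0,0],"claw": 0.35},{"translation": [0,0,-0.2],"rotation": [0,0,0],"claw": 0.35},{"translation": [0,0,-0.5],"rotation": [0,0,0],"claw": 0.35},{"translation": [0,0,-0.5],"rotation": [0,0,0],"claw": 0.35},{"translation": [0,0,-0.5],"rotation": [0,0,0],"claw": 0},{"translation": [0,0,-0.45],"rotation": [0,0,0],"claw": 0},{"translation": [0,0.35,0],"rotation": [0,0,0],"claw": 0},{"translation": [0,0.32,0],"rotation": [0,0,0],"claw": 0},{"translation": [-0.5,0,0],"rotation": [0,0,0],"claw": 0},{"translation": [-0.5,0,0],"rotation": [0,0,0],"claw": 0},{"translation": [-0.5,0,0],"rotation": [0,0,0],"claw": 0},{"translation": [-0.5,0,0],"rotation": [0,0,0],"claw": 0},{"translation": [-0.1,0,0],"rotation": [0,0,0],"claw": 0},{"translation": [-0.1,0,0],"rotation": [0,0,0],"claw": 0},{"translation": [-0.1,0,0],"rotation": [0,0,0],"claw": 0},{"translation": [-0.06,0,0],"rotation": [0,0,0],"claw": 0},{"translation": [0,0,0],"rotation": [0,0,0],"claw": 0}])

```text
t: 39.1
tcp_pos: [0.561, -0.3383, 0.1918]
eef_rot: [180.0, 0.0, 88.5]
wrist_force: [0.5, 1.1, -0.3]
opening: 0.0002
gripper_force: 0.2
```

>>> arm_command(motion=[{"translation": [0.4,0,0],"rotation": [0,0,0],"claw": 0.67},{"translation": [0.56,0.05,0],"rotation": [0,0,0],"claw": 0.67},{"translation": [0.57,0.05,0],"rotation": [0,0,0],"claw": 0.67},{"translation": [0.57,0.05,0],"rotation": [0,0,0],"claw": 0.67},{"translation": [0.57,0.05,0],"rotation": [0,0,0],"claw": 0.67},{"translation": [0.57,0.05,0],"rotation": [0,0,0],"claw": 0.67},{"translation": [0.57,0.05,0],"rotation": [0,0,0],"claw": 0.67},{"translation": [0.57,0.05,0],"rotation": [0,0,0],"claw": 0.67},{"translation": [0.57,0.05,0],"rotation": [0,0,0],"claw": 0.67},{"translation": [0.57,0.1,0],"rotation": [0,0,0],"claw": 0.67}])

```text
t: 40.1
tcp_pos: [0.6092, 0.0765, 0.1922]
eef_rot: [179.9, 0.0, 88.5]
wrist_force: [0.2, -0.4, -0.2]
opening: 0.0623
gripper_force: 0.0
```

>>> arm_command(motion=[{"translation": [0,0,0],"rotation": [0,0,0.0443],"claw": 0.67},{"translation": [0,0,0],"rotation": [0,0,0.0443],"claw": 0.67},{"translation": [0,0,0],"rotation": [0,0,0.0443],"claw": 0.67},{"translation": [0,0,0],"rotation": [0,0,0.0443],"claw": 0.67},{"translation": [0,0,0],"rotation": [0,0,0.0443],"claw": 0.67},{"translation": [0,0,0],"rotation": [0,0,0.0443],"claw": 0.67},{"translation": [0,0,0],"rotation": [0,0,0.0443],"claw": 0.67},{"translation": [0,0,0],"rotation": [0,0,0.0443],"claw": 0.67},{"translation": [0,0,0],"rotation": [0,0,0.0443],"claw": 0.67},{"translation": [0,0,0],"rotation": [0,0,0.0443],"claw": 0.67},{"translation": [0,0,0],"rotation": [0,0,0.0443],"claw": 0.67},{"translation": [0,0,0],"rotation": [0,0,0.0443],"claw": 0.67},{"translation": [0,0,0],"rotation": [0,0,0],"claw": 0.67}])

```text
t: 41.4
tcp_pos: [0.6094, 0.0747, 0.1919]
eef_rot: [180.0, -0.0, -7.3]
wrist_force: [-0.7, 0.0, 0.2]
opening: 0.0622
gripper_force: 0.0
```

Run:
```python
from h import *
s=cast_side()
t=r.grab_frame("top");rects(t)
for c in("top","side"):print(c,[(d["centre"],d["score"]) for d in r.spot_point("lid_edge",c)])
# lid edge (outer) predictions for q
for q in(2.05,2.12,2.18):
    p=np.array([.564,-.272+.2*np.cos(q)-.008*np.sin(q),.096+.2*np.sin(q)+.008*np.cos(q)]);print(q,proj(t,p).round(1),proj(s,p).round(1))
go((.6095,.0752,-.003,-7.3))
```

```text
side casting1_mid 0.68 (361.3, 176.0) [ 0.5154 -0.1777  0.025 ]
side casting1_mid 0.29 (290.4, 257.7) [0.5965 0.1886 0.025 ]
  box casting1_mid 0.71 [354.  159.2 371.8 179.2]
side tile1_mid 0.55 (289.6, 255.6) [0.6081 0.1658 0.006 ]
  box tile1_mid 0.8 [259.7 243.8 324.8 272.5]
side pad1_mid 0.7 (250.1, 211.2) [0.7667 0.044  0.007 ]
rect casting (0.1421, -0.6199) 132 28 yaw -61.5 px [618. 388.]
rect casting (0.5641, -0.1622) 145 145 yaw -2.0 px [413. 202.]
rect tile (0.6139, 0.2685) 112 41 yaw 1.4 px [231. 182.]
rect pad (0.6134, 0.2683) 112 41 yaw 1.4 px [231. 182.]
top [([191.1, 556.9], 0.57)]
side [([71.4, 365.0], 0.83)]
2.05 [[547.7 190.6]] [[364.7  67.6]]
2.12 [[552.  191.1]] [[365.5  68.6]]
2.18 [[555.2 191.7]] [[366.   69.8]]
now [0.6094 0.0743 0.1917] [180.    -0.    -7.18]
rot z 0.0006 = 1 x 0.0006 | shift [ 0.    -0.012  2.595] = 5 x [ 0.    -0.002  0.519]
```

>>> arm_command(squeeze=20, motion=[{"translation": [0,0,0.5],"rotation": [0,0,0],"claw": 0.67},{"translation": [0,0,0.5],"rotation": [0,0,0],"claw": 0.67},{"translation": [0,0,0.5],"rotation": [0,0,0],"claw": 0.67},{"translation": [0,0,0.5],"rotation": [0,0,0],"claw": 0.67},{"translation": [0,0,0.4],"rotation": [0,0,0],"claw": 0.67},{"translation": [0,0,0.15],"rotation": [0,0,0],"claw": 0.67},{"translation": [0,0,0.06],"rotation": [0,0,0],"claw": 0.67},{"translation": [0,0,0],"rotation": [0,0,0],"claw": 0.67},{"translation": [0,0,0],"rotation": [0,0,0],"claw": 0},{"translation": [0,0,0],"rotation": [0,0,0],"claw": 0},{"translation": [0,0,0],"rotation": [0,0,0],"claw": 0},{"translation": [0,0,0],"rotation": [0,0,0],"claw": 0},{"translation": [0,0,0],"rotation": [0,0,0],"claw": 0}])

```text
t: 43.2
tcp_pos: [0.6102, 0.0744, -0.0028]
eef_rot: [-180.0, -0.1, -7.2]
wrist_force: [-0.9, 0.6, 8.0]
opening: 0.0499
gripper_force: 20.0
```

>>> arm_command(motion=[{"translation": [0,0,-0.2],"rotation": [0,0,0],"claw": 0},{"translation": [0,0,-0.4],"rotation": [0,0,0],"claw": 0},{"translation": [0,0,-0.5],"rotation": [0,0,0],"claw": 0},{"translation": [0,0,-0.5],"rotation": [0,0,0],"claw": 0},{"translation": [0,0,-0.44],"rotation": [0,0,0],"claw": 0},{"translation": [0,0,0],"rotation": [0,0,-0.032],"claw": 0},{"translation": [-0.06,0.4,0],"rotation": [0,0,0],"claw": 0},{"translation": [-0.06,0.45,0],"rotation": [0,0,0],"claw": 0},{"translation": [-0.06,0.45,0],"rotation": [0,0,0],"claw": 0},{"translation": [-0.06,0.45,0],"rotation": [0,0,0],"claw": 0},{"translation": [-0.06,0.45,0],"rotation": [0,0,0],"claw": 0},{"translation": [-0.06,0.45,0],"rotation": [0,0,0],"claw": 0},{"translation": [-0.06,0.45,0],"rotation": [0,0,0],"claw": 0},{"translation": [-0.06,0.45,0],"rotation": [0,0,0],"claw": 0},{"translation": [0,0.12,0],"rotation": [0,0,0],"claw": 0},{"translation": [0,0,0],"rotation": [0,0,0],"claw": 0},{"translation": [0,0,0],"rotation": [0,0,0],"claw": 0}])

```text
t: 44.9
tcp_pos: [0.5665, -0.199, 0.1493]
eef_rot: [-180.0, -0.0, -1.4]
wrist_force: [-0.8, 0.6, -0.8]
opening: 0.0495
gripper_force: 20.0
```

Run:
```python
from h import *
print(r.observe()["opening"])
go((.5663,-.200,.0552,-1.5))
```

```text
0.04954738120485022
now [ 0.5665 -0.199   0.1493] [-1.7999e+02 -1.0000e-02 -1.4400e+00]
rot z 0.0003 = 1 x 0.0003 | shift [-0.002  0.013  1.254] = 3 x [-0.001  0.004  0.418]
```

>>> arm_command(motion=[{"translation": [0,0.01,0.35],"rotation": [0,0,0],"claw": 0},{"translation": [0,0,0.35],"rotation": [0,0,0],"claw": 0},{"translation": [0,0,0.25],"rotation": [0,0,0],"claw": 0},{"translation": [0,0,0.15],"rotation": [0,0,0],"claw": 0},{"translation": [0,0,0.07],"rotation": [0,0,0],"claw": 0},{"translation": [0,0,0.03],"rotation": [0,0,0],"claw": 0},{"translation": [0,0,0],"rotation": [0,0,0],"claw": 0},{"translation": [0,0,0],"rotation": [0,0,0],"claw": 0}])

```text
t: 45.7
tcp_pos: [0.5668, -0.2008, 0.0597]
eef_rot: [180.0, -0.1, -1.5]
wrist_force: [-0.1, -0.2, -0.5]
opening: 0.0493
gripper_force: 20.0
```

>>> arm_command(motion=[{"translation": [0,0,0.02],"rotation": [0,0,0],"claw": 0},{"translation": [0,0,0],"rotation": [0,0,0],"claw": 0}])

```text
t: 45.9
tcp_pos: [0.5664, -0.2007, 0.0576]
eef_rot: [180.0, -0.0, -1.5]
wrist_force: [0.4, 0.1, -1.3]
opening: 0.0498
gripper_force: 20.0
```

>>> arm_command(motion=[{"translation": [0,0,0.015],"rotation": [0,0,0],"claw": 0},{"translation": [0,0,0.01],"rotation": [0,0,0],"claw": 0},{"translation": [0,0,0],"rotation": [0,0,0],"claw": 0}])

```text
t: 46.2
tcp_pos: [0.5663, -0.2007, 0.0554]
eef_rot: [-180.0, 0.0, -1.5]
wrist_force: [0.2, 0.2, -0.5]
opening: 0.0497
gripper_force: 20.0
```

>>> arm_command(motion=[{"translation": [0,0,0.01],"rotation": [0,0,0],"claw": 0},{"translation": [0,0,0],"rotation": [0,0,0],"claw": 0}])

```text
t: 46.4
tcp_pos: [0.5664, -0.2007, 0.0553]
eef_rot: [180.0, -0.0, -1.5]
wrist_force: [-2.9, 0.8, 4.3]
opening: 0.0494
gripper_force: 20.0
```

>>> arm_command(motion=[{"translation": [0,0,0],"rotation": [0,0,0],"claw": 0.65},{"translation": [0,0,0],"rotation": [0,0,0],"claw": 0.65},{"translation": [0,0,-0.2],"rotation": [0,0,0],"claw": 0.65},{"translation": [0,0,-0.5],"rotation": [0,0,0],"claw": 0.65},{"translation": [0,0,-0.6],"rotation": [0,0,0],"claw": 0.65},{"translation": [0.034,-0.496,0],"rotation": [0,0,0],"claw": 0.67},{"translation": [0.034,-0.496,0],"rotation": [0,0,0],"claw": 0.67},{"translation": [0.034,-0.496,0],"rotation": [0,0,0],"claw": 0.67},{"translation": [0.034,-0.496,0],"rotation": [0,0,0],"claw": 0.67},{"translation": [0.034,-0.496,0],"rotation": [0,0,0],"claw": 0.67},{"translation": [0.034,-0.496,0],"rotation": [0,0,0],"claw": 0.67},{"translation": [0.034,-0.496,0],"rotation": [0,0,0],"claw": 0.67},{"translation": [0.034,-0.496,0],"rotation": [0,0,0],"claw": 0.67},{"translation": [0.034,-0.496,0],"rotation": [0,0,0],"claw": 0.67},{"translation": [0.034,-0.496,0],"rotation": [0,0,0],"claw": 0.67},{"translation": [0,0,0],"rotation": [0,0,0],"claw": 0.67}])

```text
t: 48.0
tcp_pos: [0.6014, 0.1744, 0.1533]
eef_rot: [-179.9, -0.1, -1.3]
wrist_force: [-0.6, -0.2, 0.1]
opening: 0.0621
gripper_force: 0.0
```

Run:
```python
from h import *
s=cast_side()
t=r.grab_frame("top");rects(t)
cv2.imwrite("pics/p2.png",cv2.resize(t["img"][140:260,365:485,::-1],(480,480),interpolation=cv2.INTER_CUBIC))
go((.601,.1708,-.003,-1))
```

```text
side casting1_mid 0.55 (358.2, 175.8) [ 0.5242 -0.176   0.025 ]
side casting1_mid 0.35 (342.5, 154.5) [ 0.5979 -0.275   0.025 ]
  box casting1_mid 0.46 [352.  166.9 371.6 177.4]
side tile1_mid 0.82 (291.0, 258.4) [0.6017 0.1734 0.006 ]
side tile1_mid 0.53 (365.1, 69.0) [ 0.6981 -1.0488  0.006 ]
  box tile1_mid 0.88 [260.8 243.2 322.9 272.6]
rect casting (0.1422, -0.6205) 129 27 yaw -61.1 px [618. 388.]
rect casting (0.3172, -0.122) 109 67 yaw 1.8 px [396. 312.]
rect casting (0.5639, -0.1542) 143 135 yaw 0.4 px [405. 207.]
rect tile (0.5756, -0.2133) 138 51 yaw -1.3 px [431. 198.]
now [0.6014 0.1697 0.1525] [180.    -0.    -1.53]
rot z -0.0029 = 1 x -0.0029 | shift [-0.006 -0.015  2.073] = 4 x [-0.001 -0.004  0.518]
```

View pics/p2.png

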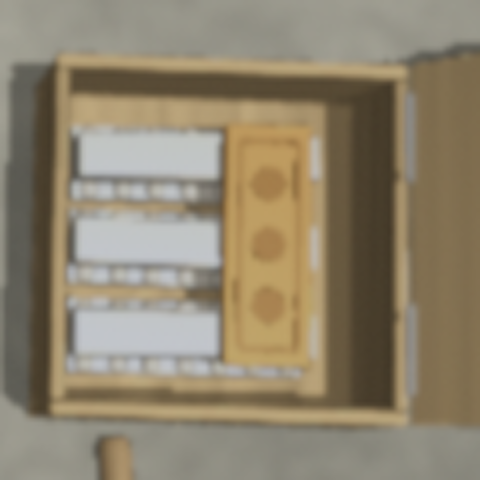

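The crate crop shows three aligned castings with the first tile flat across them (cols 225–310). Free tops remain at cols 75–222. Now tile 2.

>>> arm_command(squeeze=20, motion=[{"translation": [0,0,0.5],"rotation": [0,0,0],"claw": 0.67},{"translation": [0,0,0.5],"rotation": [0,0,0],"claw": 0.67},{"translation": [0,0,0.5],"rotation": [0,0,0],"claw": 0.67},{"translation": [0,0,0.35],"rotation": [0,0,0],"claw": 0.67},{"translation": [0,0,0.15],"rotation": [0,0,0],"claw": 0.67},{"translation": [0,0,0.08],"rotation": [0,0,0],"claw": 0.67},{"translation": [0,0,0],"rotation": [0,0,0],"claw": 0.67},{"translation": [0,0,0],"rotation": [0,0,0],"claw": 0},{"translation": [0,0,0],"rotation": [0,0,0],"claw": 0},{"translation": [0,0,0],"rotation": [0,0,0],"claw": 0},{"translation": [0,0,0],"rotation": [0,0,0],"claw": 0},{"translation": [0,0,0],"rotation": [0,0,0],"claw": 0}])

```text
t: 49.6
tcp_pos: [0.6021, 0.1707, -0.0025]
eef_rot: [-180.0, -0.1, -1.5]
wrist_force: [-0.9, -1.5, 7.6]
opening: 0.0498
gripper_force: 20.0
```

>>> arm_command(motion=[{"translation": [0,0,-0.2],"rotation": [0,0,0],"claw": 0},{"translation": [0,0,-0.4],"rotation": [0,0,0],"claw": 0},{"translation": [0,0,-0.5],"rotation": [0,0,0],"claw": 0},{"translation": [0,0,-0.5],"rotation": [0,0,0],"claw": 0},{"translation": [0,0,-0.44],"rotation": [0,0,0],"claw": 0},{"translation": [0,0,0],"rotation": [0,0,0],"claw": 0}])

```text
t: 50.2
tcp_pos: [0.6035, 0.171, 0.1552]
eef_rot: [-179.9, -0.5, -1.5]
wrist_force: [0.6, 1.2, -2.0]
opening: 0.0497
gripper_force: 20.0
```

Run:
```python
from h import *
o=r.observe();print(o["opening"],o["gripper_force"])
go((.5682,-.1265,o["tcp_pos"][2],-1.5),(.5682,-.1265,.06,-1.5))
```

```text
0.049721760758613 19.998470842838287
now [0.6035 0.171  0.1552] [-179.89   -0.47   -1.45]
rot z 0.0003 = 1 x 0.0003 | shift [-0.366  3.978  0.   ] = 7 x [-0.052  0.568  0.   ]
rot z -0.0 = 0 x -0.0000 | shift [0.    0.    1.269] = 3 x [0.    0.    0.423]
```

>>> arm_command(motion=[{"translation": [-0.046,0.4,0],"rotation": [0,0,0],"claw": 0},{"translation": [-0.046,0.52,0],"rotation": [0,0,0],"claw": 0},{"translation": [-0.046,0.52,0],"rotation": [0,0,0],"claw": 0},{"translation": [-0.046,0.52,0],"rotation": [0,0,0],"claw": 0},{"translation": [-0.046,0.52,0],"rotation": [0,0,0],"claw": 0},{"translation": [-0.046,0.52,0],"rotation": [0,0,0],"claw": 0},{"translation": [-0.046,0.52,0],"rotation": [0,0,0],"claw": 0},{"translation": [-0.046,0.4,0],"rotation": [0,0,0],"claw": 0},{"translation": [0,0.085,0],"rotation": [0,0,0],"claw": 0},{"translation": [0,0,0],"rotation": [0,0,0],"claw": 0},{"translation": [0,0,0],"rotation": [0,0,0],"claw": 0}])

```text
t: 51.3
tcp_pos: [0.5659, -0.128, 0.149]
eef_rot: [-180.0, 0.0, -1.4]
wrist_force: [-0.2, -0.9, -1.5]
opening: 0.0497
gripper_force: 20.0
```

Run:
```python
from h import *
go((.5682,-.1285,.06,-1.5))
s=r.grab_frame("side");p=r.observe()["tcp_pos"]
cv2.imwrite("pics/p3.png",cv2.resize(s["img"][100:210,285:400,::-1],(575,550),interpolation=cv2.INTER_CUBIC))
t=r.grab_frame("top");print([plane(t,u,v,.096).round(4) for u,v in((365+70/4,200),(365+392/4,200))])
```

```text
now [ 0.5659 -0.128   0.149 ] [-1.7998e+02  3.0000e-02 -1.4300e+00]
rot z 0.0004 = 1 x 0.0004 | shift [0.03  0.005 1.187] = 2 x [0.015 0.003 0.594]
[array([ 0.5634, -0.0844,  0.096 ]), array([ 0.5649, -0.2654,  0.096 ])]
```

View pics/p3.png

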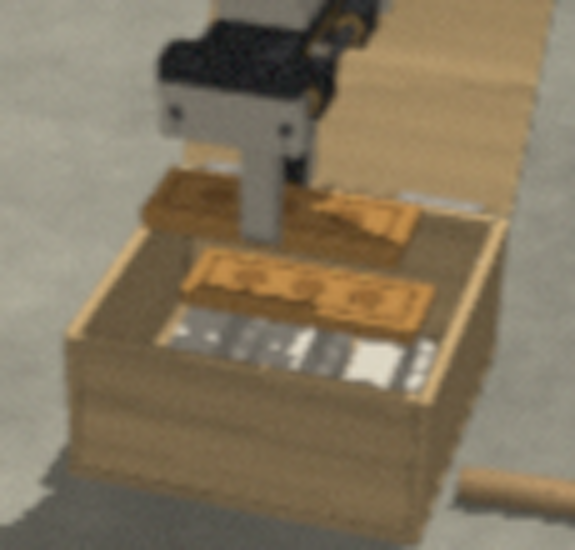

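Side view: the tile is held level over the free half, with tile 1 flat on the castings. I'll bias 2.5 mm toward tile 1 for wall clearance, then descend in steps.

>>> arm_command(motion=[{"translation": [0.02,0.033,0],"rotation": [0,0,0],"claw": 0},{"translation": [0,0,0.35],"rotation": [0,0,0],"claw": 0},{"translation": [0,0,0.3],"rotation": [0,0,0],"claw": 0},{"translation": [0,0,0.15],"rotation": [0,0,0],"claw": 0},{"translation": [0,0,0.06],"rotation": [0,0,0],"claw": 0},{"translation": [0,0,0],"rotation": [0,0,0],"claw": 0}])

```text
t: 52.0
tcp_pos: [0.5677, -0.1314, 0.0848]
eef_rot: [-180.0, 0.0, -1.4]
wrist_force: [0.7, -0.5, -0.4]
opening: 0.0496
gripper_force: 20.0
```

>>> arm_command(motion=[{"translation": [0,-0.01,0.1],"rotation": [0,0,0],"claw": 0},{"translation": [0,0,0.1],"rotation": [0,0,0],"claw": 0},{"translation": [0,0,0.1],"rotation": [0,0,0],"claw": 0},{"translation": [0,0,0.035],"rotation": [0,0,0],"claw": 0},{"translation": [0,0,0],"rotation": [0,0,0],"claw": 0},{"translation": [0,0,0],"rotation": [0,0,0],"claw": 0}])

```text
t: 52.6
tcp_pos: [0.5677, -0.1308, 0.0598]
eef_rot: [180.0, -0.0, -1.5]
wrist_force: [0.3, 0.4, -0.9]
opening: 0.0496
gripper_force: 20.0
```

>>> arm_command(motion=[{"translation": [0,0,0.02],"rotation": [0,0,0],"claw": 0},{"translation": [0,0,0.01],"rotation": [0,0,0],"claw": 0},{"translation": [0,0,0],"rotation": [0,0,0],"claw": 0}])

```text
t: 52.9
tcp_pos: [0.5675, -0.1308, 0.0574]
eef_rot: [-180.0, -0.0, -1.5]
wrist_force: [0.1, -0.5, -1.7]
opening: 0.0494
gripper_force: 20.0
```

Contact should be at about 0.0555.

>>> arm_command(motion=[{"translation": [0,0,0.015],"rotation": [0,0,0],"claw": 0},{"translation": [0,0,0.01],"rotation": [0,0,0],"claw": 0},{"translation": [0,0,0],"rotation": [0,0,0],"claw": 0}])

```text
t: 53.2
tcp_pos: [0.5676, -0.1308, 0.0556]
eef_rot: [180.0, 0.0, -1.5]
wrist_force: [-0.9, 0.5, 0.2]
opening: 0.0497
gripper_force: 20.0
```

>>> arm_command(motion=[{"translation": [0,0,0.008],"rotation": [0,0,0],"claw": 0},{"translation": [0,0,0],"rotation": [0,0,0],"claw": 0}])

```text
t: 53.4
tcp_pos: [0.5676, -0.1308, 0.0556]
eef_rot: [-180.0, -0.0, -1.5]
wrist_force: [-2.9, 0.9, 6.7]
opening: 0.0499
gripper_force: 20.0
```

>>> arm_command(motion=[{"translation": [0,0,0],"rotation": [0,0,0],"claw": 0.58},{"translation": [0,0,0],"rotation": [0,0,0],"claw": 0.58},{"translation": [0,0,-0.2],"rotation": [0,0,0],"claw": 0.58},{"translation": [0,0,-0.5],"rotation": [0,0,0],"claw": 0.58},{"translation": [0,0,-0.6],"rotation": [0,0,0],"claw": 0.58},{"translation": [0.047,-0.533,0],"rotation": [0,0,0],"claw": 0.63},{"translation": [0.047,-0.533,0],"rotation": [0,0,0],"claw": 0.63},{"translation": [0.047,-0.533,0],"rotation": [0,0,0],"claw": 0.63},{"translation": [0.047,-0.533,0],"rotation": [0,0,0],"claw": 0.63},{"translation": [0.047,-0.533,0],"rotation": [0,0,0],"claw": 0.63},{"translation": [0.047,-0.533,0],"rotation": [0,0,0],"claw": 0.63},{"translation": [0.047,-0.533,0],"rotation": [0,0,0],"claw": 0.63},{"translation": [0.047,-0.533,0],"rotation": [0,0,0],"claw": 0.63},{"translation": [0.047,-0.533,0],"rotation": [0,0,0],"claw": 0.63},{"translation": [0.047,-0.533,0],"rotation": [0,0,0],"claw": 0.63},{"translation": [0,0,0],"rotation": [0,0,-0.0167],"claw": 0.63},{"translation": [0,0,0],"rotation": [0,0,0],"claw": 0.63}])

```text
t: 55.1
tcp_pos: [0.6128, 0.2689, 0.1532]
eef_rot: [-180.0, -0.0, 1.7]
wrist_force: [-0.9, 0.4, -0.3]
opening: 0.0584
gripper_force: 0.0
```

Run:
```python
from h import *
s=cast_side()
t=r.grab_frame("top");rects(t)
go((.6137,.2695,-.0025,1.5))
```

```text
side casting1_mid 0.5 (358.9, 178.5) [ 0.5191 -0.1634  0.025 ]
  box casting1_mid 0.38 [365.5 169.4 371.1 179.9]
side tile1_mid 0.73 (341.4, 169.0) [ 0.587  -0.2233  0.006 ]
  box tile1_mid 0.9 [315.3 160.5 367.8 176.2]
rect casting (0.1422, -0.6205) 129 27 yaw -61.1 px [618. 388.]
rect casting (0.316, -0.1221) 107 67 yaw 1.8 px [396. 312.]
rect casting (0.5622, -0.1572) 141 135 yaw -2.2 px [399. 215.]
rect casting (0.5993, 0.5122) 169 88 yaw 13.1 px [129. 188.]
rect casting (0.7132, -0.6047) 112 87 yaw -56.5 px [596. 141.]
rect casting (0.8033, -0.5597) 131 72 yaw -30.7 px [578. 104.]
rect tile (0.5758, -0.2133) 139 51 yaw -1.3 px [431. 199.]
rect tile (0.5769, -0.1409) 136 50 yaw -2.0 px [401. 200.]
now [0.6131 0.2674 0.1526] [-1.80e+02 -1.00e-02  1.49e+00]
rot z -0.0001 = 1 x -0.0001 | shift [ 0.009 -0.027  2.069] = 4 x [ 0.002 -0.007  0.517]
```

>>> arm_command(squeeze=12, motion=[{"translation": [0,-0.02,0.5],"rotation": [0,0,0],"claw": 0.63},{"translation": [0,0,0.5],"rotation": [0,0,0],"claw": 0.63},{"translation": [0,0,0.5],"rotation": [0,0,0],"claw": 0.63},{"translation": [0,0,0.35],"rotation": [0,0,0],"claw": 0.63},{"translation": [0,0,0.15],"rotation": [0,0,0],"claw": 0.63},{"translation": [0,0,0.07],"rotation": [0,0,0],"claw": 0.63},{"translation": [0,0,0],"rotation": [0,0,0],"claw": 0.63},{"translation": [0,0,0],"rotation": [0,0,0],"claw": 0},{"translation": [0,0,0],"rotation": [0,0,0],"claw": 0},{"translation": [0,0,0],"rotation": [0,0,0],"claw": 0},{"translation": [0,0,0],"rotation": [0,0,0],"claw": 0},{"translation": [0,0,0],"rotation": [0,0,0],"claw": 0}])

```text
t: 56.7
tcp_pos: [0.6136, 0.2697, -0.0015]
eef_rot: [-180.0, -0.1, 1.5]
wrist_force: [-1.6, -1.0, 5.9]
opening: 0.0459
gripper_force: 12.0
```

>>> arm_command(motion=[{"translation": [0,0,-0.2],"rotation": [0,0,0],"claw": 0},{"translation": [0,0,-0.4],"rotation": [0,0,0],"claw": 0},{"translation": [0,0,-0.5],"rotation": [0,0,0],"claw": 0},{"translation": [0,0,-0.5],"rotation": [0,0,0],"claw": 0},{"translation": [0,0,-0.5],"rotation": [0,0,0],"claw": 0},{"translation": [0,0,0],"rotation": [0,0,-0.044],"claw": 0},{"translation": [0,0,0],"rotation": [0,0,-0.044],"claw": 0},{"translation": [0,0,0],"rotation": [0,0,-0.044],"claw": 0},{"translation": [0,0,0],"rotation": [0,0,-0.044],"claw": 0},{"translation": [0,0,0],"rotation": [0,0,-0.044],"claw": 0},{"translation": [0,0,0],"rotation": [0,0,-0.044],"claw": 0},{"translation": [0,0,0],"rotation": [0,0,-0.044],"claw": 0},{"translation": [0,0,0],"rotation": [0,0,-0.044],"claw": 0},{"translation": [0,0,0],"rotation": [0,0,-0.044],"claw": 0},{"translation": [0,0,0],"rotation": [0,0,-0.044],"claw": 0},{"translation": [0,0,0],"rotation": [0,0,-0.043],"claw": 0},{"translation": [0,0,0],"rotation": [0,0,0],"claw": 0}])

```text
t: 58.4
tcp_pos: [0.6129, 0.2695, 0.1557]
eef_rot: [180.0, -0.0, 88.6]
wrist_force: [-0.7, 0.7, 0.4]
opening: 0.0459
gripper_force: 12.0
```

Run:
```python
from h import *
o=r.observe();print(o["opening"],o["gripper_force"])
go((.567,-.166,o["tcp_pos"][2],88.5),(.567,-.166,.074,88.5))
```

```text
0.04585990472041905 11.98539823293686
now [0.6129 0.2695 0.1557] [ 1.7996e+02 -2.0000e-02  8.8610e+01]
rot z 0.0006 = 1 x 0.0006 | shift [-5.82 -0.46  0.  ] = 10 x [-0.582 -0.046  0.   ]
rot z -0.0 = 0 x -0.0000 | shift [0.   0.   1.09] = 2 x [0.    0.    0.545]
```

>>> arm_command(motion=[{"translation": [-0.4,-0.04,0],"rotation": [0,0,0],"claw": 0},{"translation": [-0.56,-0.042,0],"rotation": [0,0,0],"claw": 0},{"translation": [-0.56,-0.042,0],"rotation": [0,0,0],"claw": 0},{"translation": [-0.56,-0.042,0],"rotation": [0,0,0],"claw": 0},{"translation": [-0.56,-0.042,0],"rotation": [0,0,0],"claw": 0},{"translation": [-0.56,-0.042,0],"rotation": [0,0,0],"claw": 0},{"translation": [-0.56,-0.042,0],"rotation": [0,0,0],"claw": 0},{"translation": [-0.56,-0.042,0],"rotation": [0,0,0],"claw": 0},{"translation": [-0.56,-0.042,0],"rotation": [0,0,0],"claw": 0},{"translation": [-0.56,-0.042,0],"rotation": [0,0,0],"claw": 0},{"translation": [-0.38,-0.042,0],"rotation": [0,0,0],"claw": 0},{"translation": [0,0,0],"rotation": [0,0,0],"claw": 0},{"translation": [0,0,0.4],"rotation": [0,0,0],"claw": 0},{"translation": [0,0,0.35],"rotation": [0,0,0],"claw": 0},{"translation": [0,0,0.2],"rotation": [0,0,0],"claw": 0},{"translation": [0,0,0.1],"rotation": [0,0,0],"claw": 0},{"translation": [0,0,0.03],"rotation": [0,0,0],"claw": 0},{"translation": [0,0,0],"rotation": [0,0,0],"claw": 0}])

```text
t: 60.2
tcp_pos: [0.5673, -0.1659, 0.0743]
eef_rot: [180.0, 0.0, 88.5]
wrist_force: [0.9, 0.4, 0.7]
opening: 0.0458
gripper_force: 12.0
```

>>> arm_command(motion=[{"translation": [0,0,0.02],"rotation": [0,0,0],"claw": 0},{"translation": [0,0,0.015],"rotation": [0,0,0],"claw": 0},{"translation": [0,0,0],"rotation": [0,0,0],"claw": 0}])

```text
t: 60.5
tcp_pos: [0.567, -0.166, 0.0713]
eef_rot: [180.0, 0.0, 88.5]
wrist_force: [0.8, -0.0, -1.3]
opening: 0.0455
gripper_force: 12.0
```

>>> arm_command(motion=[{"translation": [0,0,0.015],"rotation": [0,0,0],"claw": 0},{"translation": [0,0,0.01],"rotation": [0,0,0],"claw": 0},{"translation": [0,0,0],"rotation": [0,0,0],"claw": 0}])

```text
t: 60.8
tcp_pos: [0.5668, -0.166, 0.0691]
eef_rot: [-180.0, -0.0, 88.5]
wrist_force: [0.4, 0.3, -0.5]
opening: 0.0456
gripper_force: 12.0
```

>>> arm_command(motion=[{"translation": [0,0,0.009],"rotation": [0,0,0],"claw": 0},{"translation": [0,0,0],"rotation": [0,0,0],"claw": 0}])

```text
t: 61.0
tcp_pos: [0.567, -0.166, 0.0686]
eef_rot: [180.0, 0.0, 88.5]
wrist_force: [-0.4, -0.1, 0.5]
opening: 0.0456
gripper_force: 12.0
```

>>> arm_command(motion=[{"translation": [0,0,0],"rotation": [0,0,0],"claw": 0.58},{"translation": [0,0,0],"rotation": [0,0,0],"claw": 0.58},{"translation": [0,0,-0.2],"rotation": [0,0,0],"claw": 0.58},{"translation": [0,0,-0.5],"rotation": [0,0,0],"claw": 0.58},{"translation": [0,0,-0.6],"rotation": [0,0,0],"claw": 0},{"translation": [0,0,-0.6],"rotation": [0,0,0],"claw": 0},{"translation": [0,0,-0.6],"rotation": [0,0,0],"claw": 0},{"translation": [0,0,-0.6],"rotation": [0,0,0],"claw": 0},{"translation": [0,0,-0.25],"rotation": [0,0,0],"claw": 0},{"translation": [0,0,0],"rotation": [0,0,0],"claw": 0},{"translation": [-0.49,0.01,0],"rotation": [0,0,0],"claw": 0},{"translation": [-0.49,0.01,0],"rotation": [0,0,0],"claw": 0},{"translation": [-0.49,0.01,0],"rotation": [0,0,0],"claw": 0},{"translation": [-0.49,0.01,0],"rotation": [0,0,0],"claw": 0},{"translation": [-0.49,0.01,0],"rotation": [0,0,0],"claw": 0},{"translation": [-0.49,0.01,0],"rotation": [0,0,0],"claw": 0},{"translation": [-0.49,0.01,0],"rotation": [0,0,0],"claw": 0},{"translation": [-0.49,0.01,0],"rotation": [0,0,0],"claw": 0},{"translation": [0,0,0],"rotation": [0,0,0],"claw": 0}])

```text
t: 62.9
tcp_pos: [0.5635, -0.4636, 0.3169]
eef_rot: [-179.8, -0.1, 88.3]
wrist_force: [0.0, 0.9, -0.5]
opening: 0.0003
gripper_force: 0.0
```

Run:
```python
from h import *
t=r.grab_frame("top");rects(t)
s=r.grab_frame("side")
for n in("pad1_mid","tile1_mid"):
  for c in("top","side"):print(n,c,[(np.round(d["extent"]),round(d["score"],2)) for d in r.boxes_of(n,c) if d["score"]>.3])
P=lambda x,y,a,b,z:[(x+i*a,y+j*b,z) for i in(-1,1) for j in(-1,1)]
q=proj(t,P(.567,-.166,.023,.06,.084));print("pad expected top",q.min(0),q.max(0))
q=proj(s,P(.567,-.166,.023,.06,.084));print("side",q.min(0),q.max(0))
for c in("top","side"):print(c,[(d["centre"],d["score"]) for d in r.spot_point("lid_edge",c)])
go((.565,-.46,.227,88.5))
```

```text
rect casting (0.585, 0.4687) 101 78 yaw -35.2 px [136. 193.]
rect casting (0.6999, 0.4006) 97 79 yaw -89.4 px [171. 145.]
rect casting (0.7542, -0.2487) 159 151 yaw 88.2 px [449. 119.]
rect casting (0.8283, -0.4081) 195 89 yaw -3.7 px [515.  94.]
rect tile (0.5275, -0.14) 52 51 yaw -0.6 px [401. 218.]
rect tile (0.6137, -0.2181) 69 68 yaw -17.4 px [431. 186.]
rect tile (0.6197, -0.1432) 51 49 yaw -89.4 px [401. 181.]
pad1_mid top []
pad1_mid side []
tile1_mid top [(array([386., 176., 412., 235.]), 0.69)]
tile1_mid side [(array([315., 159., 369., 179.]), 0.63), (array([332., 152., 355., 174.]), 0.52)]
pad expected top [391.12478634 189.00708566] [444.26275971 209.64953649]
side [329.78920899 146.23837327] [356.58448354 170.76567471]
top [([192.6, 559.5], 0.85)]
side [([68.1, 365.9], 0.63)]
now [ 0.5654 -0.4592  0.3202] [1.7999e+02 1.0000e-02 8.8550e+01]
rot z 0.0003 = 1 x 0.0003 | shift [-0.011 -0.005  1.242] = 3 x [-0.004 -0.002  0.414]
```

Run:
```python
from h import *
t=r.grab_frame("top");s=r.grab_frame("side")
im=[cv2.resize(a,(400,400),interpolation=cv2.INTER_CUBIC) for a in(t["img"][145:255,370:480],s["img"][110:220,285:395])]
cv2.imwrite("pics/p4.png",np.hstack(im)[:,:,::-1])
```

```text
(no output)
```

View pics/p4.png

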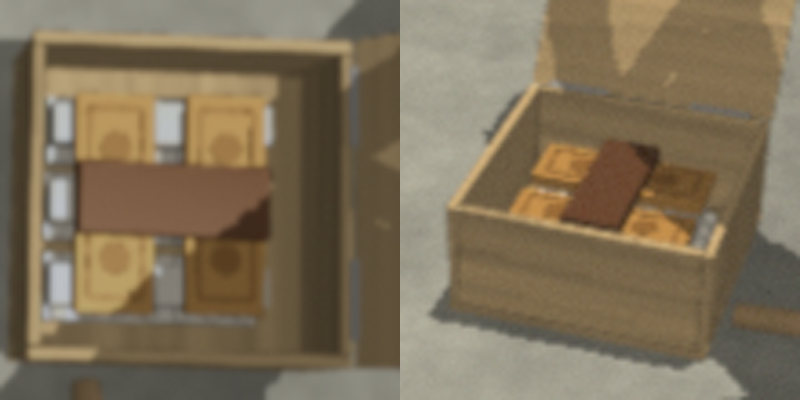

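All is packed flat: the pad (cols 80–270) spans both tiles on the three castings. Now the lid: descend behind it and sweep it to vertical.

>>> arm_command(motion=[{"translation": [0,0,0.5],"rotation": [0,0,0],"claw": 0},{"translation": [0,0,0.5],"rotation": [0,0,0],"claw": 0},{"translation": [0,0,0.24],"rotation": [0,0,0],"claw": 0},{"translation": [0.3,0,0],"rotation": [0,0,0],"claw": 0},{"translation": [0.2,0,0],"rotation": [0,0,0],"claw": 0},{"translation": [0.15,0,0],"rotation": [0,0,0],"claw": 0},{"translation": [0.15,0,0],"rotation": [0,0,0],"claw": 0},{"translation": [0.15,0,0],"rotation": [0,0,0],"claw": 0},{"translation": [0.15,0,0],"rotation": [0,0,0],"claw": 0},{"translation": [0.15,0,0],"rotation": [0,0,0],"claw": 0},{"translation": [0.15,0,0],"rotation": [0,0,0],"claw": 0}])

```text
t: 64.5
tcp_pos: [0.5681, -0.355, 0.2275]
eef_rot: [179.9, 0.1, 88.5]
wrist_force: [0.2, -3.1, 2.7]
opening: 0.0003
gripper_force: 1.8
```

>>> arm_command(motion=[{"translation": [0.15,0,0],"rotation": [0,0,0],"claw": 0},{"translation": [0.15,0,0],"rotation": [0,0,0],"claw": 0},{"translation": [0.15,0,0],"rotation": [0,0,0],"claw": 0},{"translation": [0.15,0,0],"rotation": [0,0,0],"claw": 0},{"translation": [0.15,0,0],"rotation": [0,0,0],"claw": 0},{"translation": [0.06,0,0],"rotation": [0,0,0],"claw": 0},{"translation": [0.13,0,-0.03],"rotation": [0,0,0],"claw": 0},{"translation": [0.13,0,-0.03],"rotation": [0,0,0],"claw": 0},{"translation": [0.13,0,-0.03],"rotation": [0,0,0],"claw": 0},{"translation": [0.13,0,-0.03],"rotation": [0,0,0],"claw": 0}])

```text
t: 65.5
tcp_pos: [0.5705, -0.2546, 0.2359]
eef_rot: [-180.0, -0.0, 88.5]
wrist_force: [0.7, -2.0, -0.6]
opening: 0.0004
gripper_force: 1.0
```

>>> arm_command(motion=[{"translation": [0.125,0,0.04],"rotation": [0,0,0],"claw": 0},{"translation": [0.125,0,0.04],"rotation": [0,0,0],"claw": 0},{"translation": [0.125,0,0.04],"rotation": [0,0,0],"claw": 0},{"translation": [0.125,0,0.04],"rotation": [0,0,0],"claw": 0},{"translation": [0.11,0,0.07],"rotation": [0,0,0],"claw": 0},{"translation": [0.11,0,0.07],"rotation": [0,0,0],"claw": 0},{"translation": [0.11,0,0.07],"rotation": [0,0,0],"claw": 0},{"translation": [0.11,0,0.07],"rotation": [0,0,0],"claw": 0}])

```text
t: 66.3
tcp_pos: [0.5723, -0.1843, 0.202]
eef_rot: [-180.0, 0.0, 88.5]
wrist_force: [0.0, -1.8, -0.4]
opening: 0.0008
gripper_force: 0.8
```

>>> arm_command(motion=[{"translation": [0.07,0,0.077],"rotation": [0,0,0],"claw": 0},{"translation": [0.07,0,0.077],"rotation": [0,0,0],"claw": 0},{"translation": [0.07,0,0.077],"rotation": [0,0,0],"claw": 0},{"translation": [0.07,0,0.077],"rotation": [0,0,0],"claw": 0},{"translation": [0.07,0,0.077],"rotation": [0,0,0],"claw": 0},{"translation": [0.05,0,0.093],"rotation": [0,0,0],"claw": 0},{"translation": [0.05,0,0.093],"rotation": [0,0,0],"claw": 0},{"translation": [0.05,0,0.093],"rotation": [0,0,0],"claw": 0},{"translation": [0.05,0,0.093],"rotation": [0,0,0],"claw": 0},{"translation": [0.05,0,0.093],"rotation": [0,0,0],"claw": 0},{"translation": [0.023,0,0.09],"rotation": [0,0,0],"claw": 0},{"translation": [0.023,0,0.09],"rotation": [0,0,0],"claw": 0},{"translation": [0.023,0,0.09],"rotation": [0,0,0],"claw": 0}])

```text
t: 67.6
tcp_pos: [0.5737, -0.1345, 0.1182]
eef_rot: [-180.0, -0.0, 88.5]
wrist_force: [-0.1, 1.4, 1.2]
opening: 0.0003
gripper_force: 0.6
```

>>> arm_command(motion=[{"translation": [0,0,-0.2],"rotation": [0,0,0],"claw": 0},{"translation": [0.3,0,0],"rotation": [0,0,0],"claw": 0},{"translation": [0.3,0,0],"rotation": [0,0,0],"claw": 0},{"translation": [0,0,0.08],"rotation": [0,0,0],"claw": 0},{"translation": [0,0,0.08],"rotation": [0,0,0],"claw": 0},{"translation": [0,0,0.08],"rotation": [0,0,0],"claw": 0},{"translation": [0,0,0.06],"rotation": [0,0,0],"claw": 0},{"translation": [0,0,0.04],"rotation": [0,0,0],"claw": 0},{"translation": [0,0,0],"rotation": [0,0,0],"claw": 0}])

```text
t: 68.5
tcp_pos: [0.5746, -0.0901, 0.1077]
eef_rot: [-179.9, -0.0, 88.5]
wrist_force: [-1.2, 0.1, 0.2]
opening: 0.0005
gripper_force: 0.0
```

>>> arm_command(motion=[{"translation": [0,0,0.03],"rotation": [0,0,0],"claw": 0},{"translation": [0,0,0.03],"rotation": [0,0,0],"claw": 0},{"translation": [0,0,0],"rotation": [0,0,0],"claw": 0}])

```text
t: 68.8
tcp_pos: [0.5748, -0.0898, 0.1035]
eef_rot: [-180.0, -0.0, 88.5]
wrist_force: [0.4, 0.8, 0.3]
opening: 0.0006
gripper_force: 0.0
```

>>> arm_command(motion=[{"translation": [0,0,0.02],"rotation": [0,0,0],"claw": 0},{"translation": [0,0,0.02],"rotation": [0,0,0],"claw": 0},{"translation": [0,0,0],"rotation": [0,0,0],"claw": 0}])

```text
t: 69.1
tcp_pos: [0.5749, -0.0897, 0.1006]
eef_rot: [-180.0, 0.0, 88.5]
wrist_force: [-0.8, 0.7, 0.7]
opening: 0.0005
gripper_force: 0.0
```

>>> arm_command(motion=[{"translation": [0,0,0.015],"rotation": [0,0,0],"claw": 0},{"translation": [0,0,0.01],"rotation": [0,0,0],"claw": 0},{"translation": [0,0,0],"rotation": [0,0,0],"claw": 0}])

```text
t: 69.4
tcp_pos: [0.5749, -0.0897, 0.0988]
eef_rot: [-180.0, 0.0, 88.5]
wrist_force: [0.3, 0.2, 0.3]
opening: 0.0002
gripper_force: 0.0
```

>>> arm_command(motion=[{"translation": [0,0,0.02],"rotation": [0,0,0],"claw": 0},{"translation": [0,0,0.015],"rotation": [0,0,0],"claw": 0},{"translation": [0,0,0],"rotation": [0,0,0],"claw": 0}])

```text
t: 69.7
tcp_pos: [0.5748, -0.0898, 0.0961]
eef_rot: [-180.0, 0.0, 88.5]
wrist_force: [-0.6, 0.4, 1.1]
opening: 0.0005
gripper_force: 0.0
```

>>> arm_command(motion=[{"translation": [0,0,0.008],"rotation": [0,0,0],"claw": 0},{"translation": [0,0,0],"rotation": [0,0,0],"claw": 0}])

```text
t: 69.9
tcp_pos: [0.5749, -0.0898, 0.0957]
eef_rot: [-180.0, 0.0, 88.5]
wrist_force: [0.1, -0.0, 1.2]
opening: 0.0003
gripper_force: 0.7
```

>>> arm_command(motion=[{"translation": [0,0,0.008],"rotation": [0,0,0],"claw": 0},{"translation": [0,0,0],"rotation": [0,0,0],"claw": 0}])

```text
t: 70.1
tcp_pos: [0.5749, -0.0898, 0.0956]
eef_rot: [180.0, 0.0, 88.5]
wrist_force: [-2.9, 1.5, 7.1]
opening: 0.0004
gripper_force: 3.7
```

>>> arm_command(motion=[{"translation": [0,0,0.005],"rotation": [0,0,0],"claw": 0},{"translation": [0,0,0],"rotation": [0,0,0],"claw": 0}])

```text
t: 70.3
tcp_pos: [0.5749, -0.0898, 0.0956]
eef_rot: [180.0, 0.0, 88.5]
wrist_force: [-4.7, 1.1, 11.5]
opening: 0.0004
gripper_force: 5.4
```

>>> arm_command(motion=[{"translation": [0,0,-0.2],"rotation": [0,0,0],"claw": 0},{"translation": [0,0,-0.5],"rotation": [0,0,0],"claw": 0},{"translation": [0,0,-0.5],"rotation": [0,0,0],"claw": 0},{"translation": [0,-0.5,-0.3],"rotation": [0,0,0],"claw": 0},{"translation": [0,-0.6,0],"rotation": [0,0,0],"claw": 0},{"translation": [0.3,-0.5,0],"rotation": [0,0,0],"claw": 0},{"translation": [0.4,-0.4,0],"rotation": [0,0,0],"claw": 0},{"translation": [0.5,-0.2,0],"rotation": [0,0,0],"claw": 0},{"translation": [0.5,0,0],"rotation": [0,0,0],"claw": 0},{"translation": [0.5,0,0],"rotation": [0,0,0],"claw": 0},{"translation": [0,0,0],"rotation": [0,0,0],"claw": 0},{"translation": [0,0,0],"rotation": [0,0,0],"claw": 0}])

```text
t: 71.5
tcp_pos: [0.4143, 0.0798, 0.2077]
eef_rot: [180.0, 0.0, 88.6]
wrist_force: [0.0, -0.2, -0.2]
opening: 0.001
gripper_force: 0.0
```

Run:
```python
from h import *
a=np.deg2rad(-1.49);c,s_=np.cos(a),np.sin(a)
for cam in("top","side"):
    f=r.grab_frame(cam)
    print(cam,[(np.round(d["centre"],1),round(d["score"],2)) for d in r.spot_point("lid_edge",cam)],[(np.round(d["extent"]),round(d["score"],2)) for d in r.boxes_of("lid_edge",cam)][:2])
    for q in(0,.05,.1):
        y=-.1+.2*np.cos(q)-.008*np.sin(q);z=.096+.2*np.sin(q)+.008*np.cos(q)
        u=proj(f,(.5664-s_*y,-.1735+c*y,z))[0];print(q,u[::-1].round(1))
    for n in("bowl","bottle","spatula"):print(n,[(np.round(d["centre"]),round(d["score"],2)) for d in r.spot_point(n,cam)][:1])
print(r.observe()["t"])
```

```text
top [(array([196.4, 380.8]), 0.78)] [(array([378., 149., 471., 249.]), 0.78)]
0 [197.  378.1]
0.05 [196.5 379.1]
0.1 [196.  380.3]
bowl [(array([184., 173.]), 0.7)]
bottle [(array([123., 328.]), 0.96)]
spatula [(array([294., 396.]), 0.75)]
side [] [(array([298., 129., 378., 180.]), 0.75), (array([378., 196., 451., 218.]), 0.36)]
0 [169.5 334. ]
0.05 [166.2 334.2]
0.1 [162.8 334.4]
bowl [(array([347., 240.]), 0.97)]
bottle [(array([214., 246.]), 0.59)]
spatula [(array([207., 415.]), 0.62)]
72.1
```

The touch height of 0.104 m matches the shut lid exactly, and it stood up to 11 N. Handing in.

```bash
python3 -c "
from bench import r
print(r.close_job())"
```

```text
the job is handed in; nothing more can be done
None
```

The job is handed in, with no verdict shown: three castings, two tiles and the only cork pad on the bench are packed in that order, and the lid is shut (lid checked by touch, not in a last picture); early on, a closed-finger touch test pressed the bench at 84 N at the wrist, under the 120 N wrist limit but above 40 N if fingertips count as the gripper's body.

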